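Fish the follower weight out of an empty cap magazine with the lifting key

TASK

The cap magazine has run empty and must be refilled: take the lifting key from its stand, feel its crossbar down through the slot of the follower weight at the bottom of the magazine until it touches the bottom of the slot's chamber, turn it a quarter turn under the top plate and draw the weight out. Stand the weight upright in the middle of the parking pad, free the key from it and hang the key back in its stand. Work with a light hand (never more than 15 N on the weight or the magazine, nothing dropped), touch the weight with the key only, and leave everything else on the bench where it is.

Things in the scene. Friction and masses are not known exactly. Their poses are not given: they have to be found in the camera images.
- key_grip (a point): Lifting key, an upright rod tool, 140 g: centre of its red handle, a block 28 (x) x 14 (y) x 48 (z) mm; grasp across the 14 mm. Under it a collar 44 mm wide, 6 mm thick, underside 30 mm below this point, then a 10 mm sleeve (50 mm), then the rod (see key_rod_end). z = up along the rod. At the start it hangs in the stand by its collar, at any yaw.
- key_rod_end (a point): Where the key's sleeve ends, 80 mm below key_grip. From it a 6 mm rod runs down to a steel crossbar 20 mm long (key x, the wide way of the handle), 6 mm wide (key y), 6 mm high. The rod telescopes and stays as drawn (slips only above 40 N): the crossbar's underside is 152 to 166 mm below key_grip, different each time and not measured.
- follower_slot (a point): Follower weight, brass block 40 x 40 x 38 mm with steel top, 0.24 to 0.38 kg, loose at the bottom of the magazine (2 mm play all round). This point: centre of its top face, mid key slot. The slot is 23 mm long (x), 9 mm wide (y), bevelled 1.5 mm at both ends, through the 8 mm top plate into a chamber. z = up, 38 mm above its underside.
- follower_chamber (a point): Centre of the solid floor of the chamber in the follower weight, 16 mm below follower_slot. The chamber is 30 x 30 mm and 8 mm high, so the 6 mm high crossbar can turn only within 2 mm of this floor, wholly below the top plate; turned a quarter turn it bears under the top plate and lifts. The magazine walls keep the weight from turning along.
- magazine_mouth (a point): The cap magazine: an upright square tube of clear plastic with aluminium corners on a 130 x 100 mm base plate, fixed to the bench. This point is the centre of its open top, 150 mm above the bench. Inside it is 44 x 44 mm, walls 4 mm (60 mm over the rim frame); its floor, on which the follower stands, lies 134 mm below this point. x, y = along its walls; z = up.
- stand_mouth (a point): The key stand: a grey upright square tube, 30 x 30 mm inside, 38 mm outside, on a dark 100 x 90 mm base plate, fixed to the bench. This point is the centre of its open top, 150 mm above the bench; the bottom inside lies 140 mm lower. The key hangs in it with its collar resting on the rim.
- pad_top (a point): The parking pad: a black rubber square 120 x 120 mm with a low aluminium edge (3 mm higher than the rubber), fixed to the bench. This point is the centre of the rubber surface, 6 mm above the bench.
- cap_tray: white tray of clear caps, 100 x 120 x 35 mm, loose, leave alone; origin at the centre of its underside
- carton: white folding carton 60 x 150 x 32 mm, loose, leave alone; origin at the centre of its underside
- leaflets: block of pale green leaflets 80 x 120 x 28 mm, loose, leave alone; origin at the centre of its underside
- brush_yellow: toothbrush with yellow handle and clear head cap, 185 x 18 x 20 mm lying along its x, loose, leave alone; origin on the bench under its middle
- brush_red: toothbrush with red handle and clear head cap, 185 x 18 x 20 mm lying along its x, loose, leave alone; origin on the bench under its middle
- brush_teal: toothbrush with teal handle and clear head cap, 185 x 18 x 20 mm lying along its x, loose, leave alone; origin on the bench under its middle

How it is judged:
By the outcome, as a careful person would: the job done as asked, in the order asked, and still so for the second after the job is handed in, with the robot touching nothing.
It also fails if it takes over 72 s, if anything falls off the work surface, if the arm or the gripper's body presses on something with over 40 N, if the wrist force passes 120 N, or if a joint passes its speed limit or range.

ROBOT

A 6-joint arm with a two-finger parallel gripper is mounted at the origin on the work surface. World frame = base frame: x ahead of the robot, y to its left, z up, the work surface at z = 0. Lengths are in mm, angles in degrees, forces in N, time in s.
With the tool pointing down it reaches from about 250 to 800 mm from the base axis. Payload 3.9 kg.
Tool frame: the origin (TCP) lies where the fingers leave the gripper's body, on its centre line; the fingertips stand ctrl.tips_ahead ahead of it and the grasp point (between the pads) lies 54 mm ahead of it (ctrl.tips_ahead is the distance from the TCP to the fingertips, in mm); z points along the fingers, y is the line along which they close (so a half turn about z gives the same grasp; the last joint's range is limited). The gripper opens to 85 mm and grips with 20 to 120 N. Pads are 22 mm wide; open, the fingers measure 114 mm over their backs; the gripper's body (76 mm by 85 mm) begins 54 mm behind the grasp point. The pads swing forward as they close: fully open they stand 13 mm farther back than shut.
Start: joints at [-69.614, 14.897, -7.913, 67.191, 0, 90], TCP at [182.874, -492.11, 303.904] pointing down, gripper open.
Joint ranges: [-159.42, 159.42], [-47.68, 98.78], [-73.54, 78.23], [-108.79, 121.32], [-90, 84.71], [-180, 180]. Speed limits (degrees/s): [147.25, 147.25, 180, 180, 180, 180].

INTERFACE

Orientations are given as [roll, pitch, yaw] about the fixed x, y, z axes, in that order (R = Rz(yaw) Ry(pitch) Rx(roll)).
In Python, from bench import ctrl gives the robot as it stands.
- The arm moves only by the tool send_rows, never from a script. Its argument "moves" is a list of rows, each an object of numbers: "x", "y", "z": the shift along the tool's x, y, z scaled (see below); "turn": the turn about the tool's z scaled (see below). A call has exactly 10 rows; each row shifts and turns the commanded pose from where the row before left it, along the tool's axes as they then stand; what a row does not reach is not made up. The controller multiplies each number of a shift by 12 cm and each number of a turn by 0.5 rad. A row lasts 1/12 s, in which the tool goes at most 41.7 mm and 7.16 degrees, less where a joint would pass 70% of its speed; a pose out of reach is approached as far as the arm can. A call with a number of a shift or a turn outside -1 to 1 is refused whole. A call with a gripper value outside its range is refused whole. "hand" is the closure, from 0 (fully open) to 1 (shut), set as the call begins (left out, the last holds). The fingers move at their own pace and stop on an object; "squeeze" is the grip in N (left out, the last holds). Time passes only in rows, so rows that do not move let the fingers close, or fill a call up. It gives the time, the measured TCP pose, the force, the opening and the grip force at its end, in the units of the state.
- ctrl.get_obs(): the state, without advancing time (a new reading comes with each control period).
- ctrl.grab_frame(name): name is "side" or "top"; returns (picture, depth): 420x560x3 uint8, red, green, blue; 420x560 float32, mm along the optical axis (not along the pixel's ray), 0 where there is no reading.
- ctrl.camera_info(name): a dict with "mtx" (3x3 intrinsics, pixels), "rvec" (rotation vector, rad) and "tvec" (3), from world to camera coordinates, as OpenCV has them. Camera axes: x right, y down, z forward; pixel columns grow to the right and rows downward; lengths in mm; the calibration is good to about 2 mm. A picture is of the moment at which its call begins. camera_info takes no time and is no camera call.
- ctrl.finish_job(): hands the job in; it is judged then, once.
The state is a dict: "time": time; "joints": joint angles; "dq": joint speeds; "effort": joint torques, N m; "tool_pos": TCP position; "eef_rot": TCP orientation; "force": force on the tool from outside, world axes, zero at the start; "moment": the same for the moment, N m; "width": opening from 0.0 (shut) to 1.0 (fully open); "grasp_force": force on a finger pad.
Only numpy, scipy, OpenCV 4.12 (cv2) and the standard library are available. Lean on these libraries where they do the work, as an engineer would, in place of code of your own. Each camera call takes 0.05 s, during which the arm holds its last target. There are 200 camera calls.

## Working session

There is one attempt and no reset: what is moved stays moved. The work goes in short steps, Python scripts to look and compute and a tool call to move; the robot and the scene stay as the last step left them, time stands still between calls to the robot, and variables do not carry over. Pictures are saved under pics/ and viewed, at most 10 in all, crops included, and the job is handed in when it is done.

Besides the shell and the picture viewer there is one more tool, called after "Request:" as name(argument=value, ...), one argument or row to a line, values as JSON. send_rows: Moves the arm, as the interface text tells. Its arguments: {"type":"object","properties":{"moves":{"type":"array"},"hand":{"type":"number"},"squeeze":{"type":"number"}},"required":["moves"]}

```bash
mkdir -p pics; cat > h.py <<'E'
import numpy as np, cv2
from bench import ctrl
def cam(n):
    c=ctrl.camera_info(n); R=cv2.Rodrigues(np.array(c["rvec"],float))[0]
    return np.array(c["mtx"],float),R,np.array(c["tvec"],float).ravel()
def grab(n):
    p,d=ctrl.grab_frame(n); np.savez(n,p=p,d=d); return p,d
def at_z(n,u,v,z):   # pixel ray cut with the plane z
    K,R,t=cam(n); r=R.T@np.linalg.solve(K,[u,v,1.]); o=-R.T@t
    return o+r*(z-o[2])/r[2]
def cloud(n,d):
    K,R,t=cam(n); v,u=np.indices(d.shape)
    P=np.stack([(u-K[0,2])/K[0,0]*d,(v-K[1,2])/K[1,1]*d,d],-1)
    return (P-t)@R
def save(n,img,box=None,s=1):
    if box: img=img[box[1]:box[3],box[0]:box[2]]
    cv2.imwrite("pics/"+n,cv2.resize(img[:,:,::-1],None,fx=s,fy=s,interpolation=cv2.INTER_CUBIC))
E
python3 - <<'E'
from h import *
for n in("top","side"):
    p,d=grab(n); save(n+"0.png",p,s=1.4)
    K,R,t=cam(n); print(n,K[0,0],-R.T@t,R[2])
print(ctrl.get_obs(),ctrl.tips_ahead)
E
```

```text
top 519.1127567215668 [ 410.4976661   -13.82084308 1441.68048659] [ 0.0905806  -0.00196343 -0.99588719]
side 524.8935678696308 [  382.74217636 -1026.61850161  1425.17179764] [ 0.09333885  0.61946898 -0.7794524 ]
{'time': 0.1, 'joints': array([-6.96139411e+01,  1.49335486e+01, -7.97728927e+00,  6.71903728e+01,
        1.55210525e-03,  8.99994928e+01]), 'dq': array([ 0.01522318, -0.095564  ,  0.22120999,  0.0085994 , -0.09967732,
       -0.00970333]), 'effort': array([ 9.11353964e-04, -4.06509984e+01,  2.54526794e+01,  1.01321956e-02,
        7.68407494e-05, -2.16782965e-06]), 'tool_pos': array([ 182.72139277, -491.66990157,  303.14068714]), 'eef_rot': array([-1.79898789e+02, -1.55299880e-03,  2.03865634e+01]), 'force': array([-0.24918206,  0.06059936, -0.87629602]), 'moment': array([-0.01952976, -0.02186036, -0.01341564]), 'grasp_force': 0.0, 'width': 1.001254473051007} 72.6
```

View pics/top0.png

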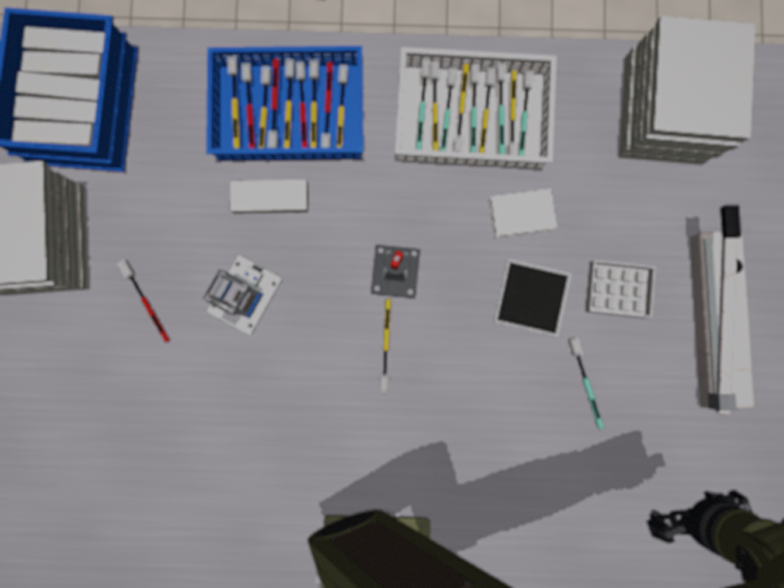

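View pics/side0.png

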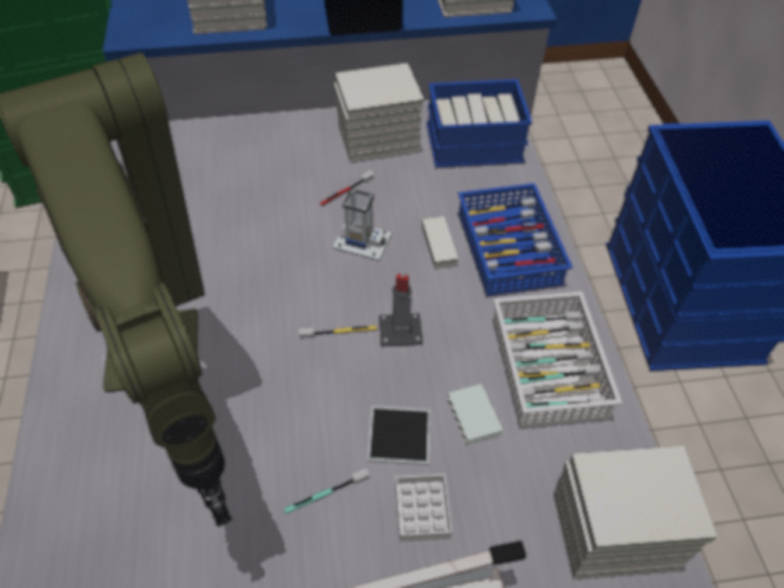

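The top view (pixels of the enlarged picture) has the magazine rim at about (233,292), the stand with its red key at about (396,265), and the pad at about (534,297). The side view confirms the layout. I'll take enlarged crops next.

```bash
python3 - <<'E'
from h import *
T=np.load("top.npz");S=np.load("side.npz")
def c(a,x,y): return cv2.resize(a["p"][y:y+60,x:x+80],None,fx=5,fy=5,interpolation=cv2.INTER_CUBIC)
m=np.vstack([np.hstack([c(T,130,180),c(S,220,130)]),np.hstack([c(T,245,165),c(S,250,190)])])
save("mos.png",m)
P=cloud("top",T["d"]); 
hsv=cv2.cvtColor(T["p"],cv2.COLOR_RGB2HSV)
red=(hsv[...,1]>150)&((hsv[...,0]<8)|(hsv[...,0]>172)); red[:165]=0;red[:,:250]=0;red[:,310:]=0;red[210:]=0
Q=P[red]; print("red",len(Q),np.median(Q,0),np.percentile(Q[:,2],[5,50,95]))
# pad
g=cv2.cvtColor(T["p"],cv2.COLOR_RGB2GRAY); b=((g<50)*255).astype(np.uint8); b[:, :340]=0;b[:,420:]=0;b[:170]=0;b[250:]=0
cs=max(cv2.findContours(b,0,2)[0],key=cv2.contourArea); r=cv2.minAreaRect(cs); 
q=[at_z("top",*p,6) for p in cv2.boxPoints(r)]; print(np.round(q,1),np.mean(q,0)); print(np.median(P[b>0],0))
print([np.degrees(np.arctan2(*(q[i+1]-q[i])[1::-1])) for i in range(3)],[np.linalg.norm(q[i+1]-q[i]) for i in range(3)])
E
```

```text
red 42 [571.01350988 -22.85031795 202.97907703] [181.11066661 202.97907703 207.41451774]
[[ 490.8 -230.5    6. ]
 [ 599.5 -253.9    6. ]
 [ 577.1 -363.8    6. ]
 [ 468.7 -339.7    6. ]] [ 534.04938991 -296.97709286    6.        ]
[ 533.67665506 -296.83934652    5.92892354]
[np.float64(-12.139392993973976), np.float64(-101.50958963350944), np.float64(167.46537658182933)] [np.float64(111.16439021006873), np.float64(112.23776637080424), np.float64(111.0371847210757)]
```

View pics/mos.png

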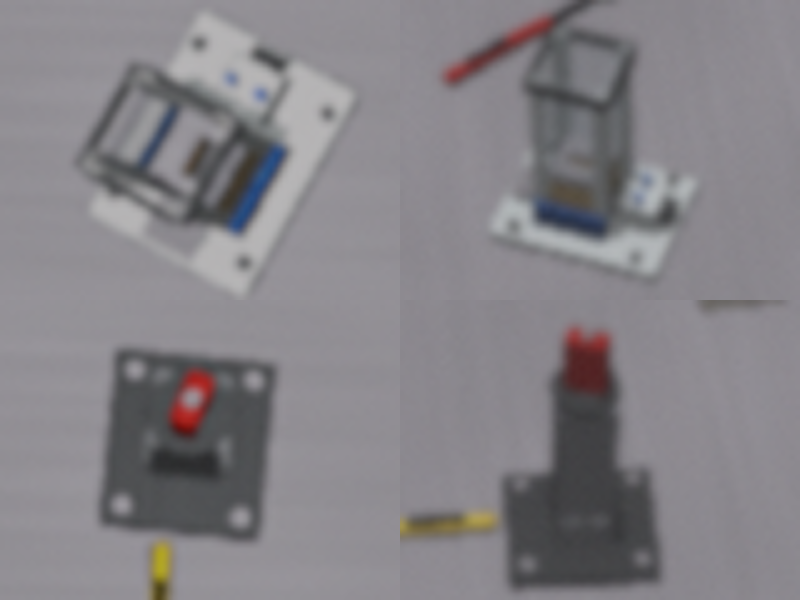

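The mosaic shows:
- **Magazine:** clear tube with rim corners near (137,63), (245,108), (190,218) and (80,165) in the top crop. Its base edges give a yaw of about -29° (mod 90).
- **Handle:** top centre near (191,400), long axis at about -15°.
- **Stand:** base centre near (187,444).

Next I triangulate and overlay the predicted outlines on a larger crop.

```bash
cat >> h.py <<'E'
def proj(n,X):
    K,R,t=cam(n); return cv2.projectPoints(np.array(X,float).reshape(-1,1,3),cv2.Rodrigues(R)[0],t,K,None)[0].reshape(-1,2)
def rect(c,yaw,a,b,z):
    w=np.radians(yaw); x=np.array([np.cos(w),np.sin(w)]); y=np.array([-x[1],x[0]])
    return [[*(np.array(c[:2])+i*a/2*x+j*b/2*y),z] for i,j in((1,1),(1,-1),(-1,-1),(-1,1))]
E
cat > ov.py <<'E'
from h import *
def mosaic(name,items,views,s=8,raw=True):
    rows=[]
    for n,(x,y,w,h) in views:
        p=np.load(n+".npz")["p"][y:y+h,x:x+w]
        a=cv2.resize(p,None,fx=s,fy=s,interpolation=cv2.INTER_CUBIC); o=a.copy()
        for col,X in items:
            q=((proj(n,X)-[x,y]+.5)*s-.5); cv2.polylines(o,[np.round(q*16).astype(np.int32)],True,col,1,cv2.LINE_AA,4)
        rows.append(np.hstack([a,o]) if raw else o)
    save(name,np.vstack(rows))
E
python3 - <<'E'
from ov import *
f=lambda bx,by,x,y:((x+.5)/5-.5+bx,(y+.5)/5-.5+by)
print("mag rim top",[np.round(at_z("top",*f(130,180,*p),150),1) for p in((137,63),(245,108),(190,218),(80,165))])
print("mag rim side",[np.round(at_z("side",*f(220,130,*p),150),1) for p in((165,28),(234,42),(205,105),(126,85))])
b=[at_z("top",*f(130,180,*p),8) for p in((203,12),(357,95),(245,297))];print("base",np.round(b,1),"centre",(b[0]+b[2])/2)
k=at_z("top",*f(245,165,191,100),204);print("key",k)
b=[at_z("top",*f(245,165,*p),8) for p in((118,50),(273,65),(258,240),(100,222))];print("stand base",np.mean(b,0),np.round(b,1))
b=[at_z("side",*f(250,190,*p),8) for p in((104,175),(248,170),(260,280),(110,285))];print("stand base side",np.mean(b,0),np.round(b,1))
c=np.mean([at_z("top",*f(130,180,*p),150) for p in((137,63),(245,108),(190,218),(80,165))],0)
y=-29
mosaic("ov1.png",[((255,0,0),rect(c,y,60,60,150)),((0,255,0),rect(c,y,40,40,54)),((255,255,0),rect(c,y,23,9,54)),((0,255,255),rect(c,y,44,44,16))],[("top",(140,188,50,38)),("side",(236,130,50,37))])
E
```

```text
mag rim top [array([556.6, 290.3, 150. ]), array([535.5, 235.3, 150. ]), array([479.7, 260.2, 150. ]), array([504.6, 316.2, 150. ])]
mag rim side [array([510.2, 316.4, 150. ]), array([556.2, 296.1, 150. ]), array([528.5, 237.5, 150. ]), array([477.1, 263.8, 150. ])]
base [[602.2 288.4   8. ]
 [558.2 200.9   8. ]
 [444.6 258.    8. ]] centre [523.39651304 273.20417661   8.        ]
key [577.32099753 -23.44772823 204.        ]
stand base [579.03861366 -23.56010208   8.        ] [[630.7  16.5   8. ]
 [624.7 -70.1   8. ]
 [526.6 -64.2   8. ]
 [534.2  23.6   8. ]]
stand base side [578.25852713 -23.18153173   8.        ] [[533.7  26.1   8. ]
 [630.8  17.3   8. ]
 [623.2 -72.6   8. ]
 [525.3 -63.4   8. ]]
```

View pics/ov1.png

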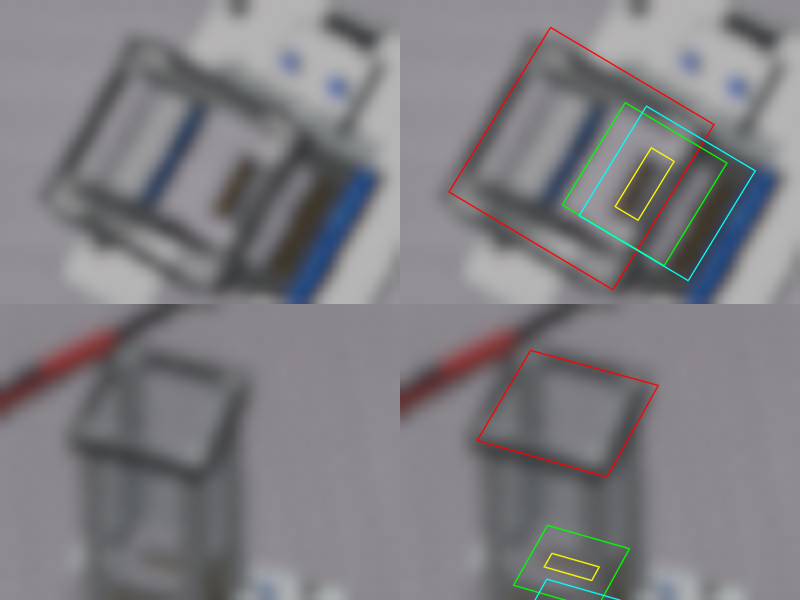

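The overlay matches well. The slot shows as a brown stripe at about (238,187) in the top raw crop, running along the magazine's x (about -27°). The true rim sits about 1–2 mm left of and below the red outline, so the magazine centre is about (517.5,277). Next I refine the handle yaw and slot numerically from the saved frames.

```bash
python3 - <<'E'
from h import *
p=np.load("top.npz")["p"]
def ax(x,y,w,h,z,f,s=8):
    a=cv2.resize(p[y:y+h,x:x+w],None,fx=s,fy=s,interpolation=cv2.INTER_CUBIC).astype(int)
    m=f(a).astype(np.uint8); c=max(cv2.findContours(m,0,2)[0],key=cv2.contourArea)
    r=cv2.minAreaRect(c); q=np.array([at_z("top",*((b+.5)/s-.5+[x,y]),z)[:2] for b in cv2.boxPoints(r)])
    M=cv2.moments(c); cc=at_z("top",*((np.array([M["m10"],M["m01"]])/M["m00"]+.5)/s-.5+[x,y]),z)
    e=[q[1]-q[0],q[2]-q[1]]; e.sort(key=np.linalg.norm)
    L=e[1]; print("c",np.round(q.mean(0),1),np.round(cc[:2],1),"sizes",[round(np.linalg.norm(k),1) for k in e],"yaw",(np.degrees(np.arctan2(L[1],L[0]))+90)%180-90)
for t in(60,90): ax(270,174,30,24,204,lambda a:(a[...,0]-a[...,1]>t))
for t in(170,190): ax(270,174,30,24,204,lambda a:(a[...,0]-a[...,1]>60)&(a[...,0]>t))
for t in(12,20,28): ax(164,205,10,14,54,lambda a:(a[...,0]-a[...,2]>t))
for t in(60,80): ax(130,180,80,60,10,lambda a:(a.min(-1)>158),5)
E
```

```text
c [569.1 -21.3] [569.3 -21.2] sizes [np.float64(14.4), np.float64(15.5)] yaw 80.81678682888034
c [568.7 -20.9] [569.  -20.9] sizes [np.float64(10.1), np.float64(12.8)] yaw 76.568511894028
c [570.4 -21.2] [570.4 -21.2] sizes [np.float64(4.2), np.float64(5.2)] yaw 64.8613724785433Traceback (most recent call last):
  File "<stdin>", line 11, in <module>
  File "<stdin>", line 5, in ax
ValueError: max() iterable argument is empty
```

Request:
send_rows(
  hand=0,
  moves=[
    {"x":0.14,"y":-0.08,"z":0},
    {"x":0.277,"y":-0.157,"z":0},
    {"x":0.277,"y":-0.157,"z":0},
    {"x":0.277,"y":-0.157,"z":0},
    {"x":0.277,"y":-0.157,"z":0},
    {"x":0.277,"y":-0.157,"z":0},
    {"x":0.277,"y":-0.157,"z":0},
    {"x":0.277,"y":-0.157,"z":0},
    {"x":0.277,"y":-0.157,"z":0},
    {"x":0.277,"y":-0.157,"z":0},
  ],
)

```text
schema error: expected keys x, y, z, turn
```

Request:
send_rows(
  hand=0,
  moves=[
    {"x":0.14,"y":-0.08,"z":0,"turn":0},
    {"x":0.277,"y":-0.157,"z":0,"turn":0},
    {"x":0.277,"y":-0.157,"z":0,"turn":0},
    {"x":0.277,"y":-0.157,"z":0,"turn":0},
    {"x":0.277,"y":-0.157,"z":0,"turn":0},
    {"x":0.277,"y":-0.157,"z":0,"turn":0},
    {"x":0.277,"y":-0.157,"z":0,"turn":0},
    {"x":0.277,"y":-0.157,"z":0,"turn":0},
    {"x":0.277,"y":-0.157,"z":0,"turn":0},
    {"x":0.277,"y":-0.157,"z":0,"turn":0},
  ],
)

```text
time: 0.93
tool_pos: [417.2, -212.3, 303.7]
eef_rot: [-180.0, 0.0, 20.4]
force: [0.7, -0.3, 0.1]
width: 0.999
grasp_force: 0.0
```

```bash
cat > ax.py <<'E'
from h import *
def ax(n,x,y,w,h,z,f,s=8):
    p=np.load(n+".npz")["p"]
    a=cv2.resize(p[y:y+h,x:x+w],None,fx=s,fy=s,interpolation=cv2.INTER_CUBIC).astype(int)
    v,u=np.nonzero(f(a)); 
    if len(v)<9: return print("none")
    W=np.array([at_z(n,(i+.5)/s-.5+x,(j+.5)/s-.5+y,z)[:2] for i,j in zip(u[::3],v[::3])]).astype(np.float32)
    r=cv2.minAreaRect(W); yaw=r[2]+(90 if r[1][1]>r[1][0] else 0)
    ev=np.linalg.eigh(np.cov(W.T))[1][:,1]
    print(n,"box c",np.round(r[0],1),"mean",W.mean(0).round(1),"sizes",np.round(r[1],1),"yaw",round((yaw+90)%180-90,1),"pca",round((np.degrees(np.arctan2(ev[1],ev[0]))+90)%180-90,1))
E
python3 - <<'E'
from ax import *
for t in(40,60): ax("top",270,174,30,24,204,lambda a:(a[...,0]-a[...,1]>t))
for t in(8,14,20,26): ax("top",162,203,12,16,54,lambda a:(a[...,0]-a[...,2]>t))
for t in(145,160): ax("top",130,180,80,60,10,lambda a:(a.min(-1)>t),4)
print(ctrl.get_obs()["tool_pos"])
E
```

```text
top box c [576.7 -23.7] mean [576.7 -23.8] sizes [16.4 32. ] yaw -21.4 pca -20.2
top box c [576.8 -23.7] mean [576.4 -23.9] sizes [14.7 30.2] yaw -20.6 pca -20.5
top box c [516.9 279.6] mean [516.6 279.7] sizes [ 5.2 16.2] yaw -27.7 pca -27.2Traceback (most recent call last):
  File "<stdin>", line 3, in <module>
  File "ax.py", line 7, in ax
    W=np.array([at_z(n,(i+.5)/s-.5+x,(j+.5)/s-.5+y,z)[:2] for i,j in zip(u[::3],v[::3])]).astype(np.float32)
                ~~~~^^^^^^^^^^^^^^^^^^^^^^^^^^^^^^^^^
  File "h.py", line 9, in at_z
    K,R,t=cam(n); r=R.T@np.linalg.solve(K,[u,v,1.]); o=-R.T@t
          ~~~^^^
  File "h.py", line 4, in cam
    c=ctrl.camera_info(n); R=cv2.Rodrigues(np.array(c["rvec"],float))[0]
ValueError: time passes only in moves, steps and waits
```

Request:
send_rows(
  moves=[
    {"x":0.225,"y":-0.126,"z":0,"turn":0},
    {"x":0.225,"y":-0.126,"z":0,"turn":0},
    {"x":0.225,"y":-0.126,"z":0,"turn":0},
    {"x":0.225,"y":-0.126,"z":0,"turn":0},
    {"x":0.225,"y":-0.126,"z":0,"turn":0},
    {"x":0.225,"y":-0.126,"z":0,"turn":0},
    {"x":0.225,"y":-0.126,"z":0,"turn":0},
    {"x":0.225,"y":-0.126,"z":0,"turn":0},
    {"x":0,"y":0,"z":0,"turn":0.238},
    {"x":0,"y":0,"z":0,"turn":0.238},
  ],
)

```text
time: 1.77
tool_pos: [577.9, -23.8, 302.9]
eef_rot: [-180.0, 0.1, 6.6]
force: [0.1, 0.3, 0.1]
width: 1.001
grasp_force: 0.0
```

Request:
send_rows(
  moves=[
    {"x":0,"y":0,"z":0,"turn":0.238},
    {"x":0,"y":0,"z":0,"turn":0.238},
    {"x":0,"y":0,"z":0,"turn":0.238},
    {"x":0,"y":0,"z":0,"turn":0.238},
    {"x":0,"y":0,"z":0.05,"turn":0},
    {"x":0,"y":0,"z":0.05,"turn":0},
    {"x":0,"y":0,"z":0.05,"turn":0},
    {"x":0,"y":0,"z":0.0,"turn":0},
    {"x":0,"y":0,"z":0,"turn":0},
    {"x":0,"y":0,"z":0,"turn":0},
  ],
)

```text
time: 2.6
tool_pos: [563.0, -109.4, 285.7]
eef_rot: [-176.0, 0.5, -12.7]
force: [0.7, -0.3, -1.1]
width: 0.998
grasp_force: 0.0
```

```bash
sed -i 's/^def cam(n):/import functools\n@functools.cache\ndef cam(n):/' h.py
python3 - <<'E'
from ax import *
o=ctrl.get_obs();print(o["tool_pos"],o["eef_rot"],o["force"])
for t in(0,5,10): ax("top",164,205,9,13,54,lambda a:(a[...,0]-a[...,2]>t))
for t in(5,10): ax("side",248,192,20,14,54,lambda a:(a[...,0]-a[...,2]>t))
for t in(140,150): ax("top",130,180,80,60,10,lambda a:(a.min(-1)>t),4)
S=np.load("side.npz")["p"][186:216,238:272]; T=np.load("top.npz")["p"][200:222,155:185]
save("s2.png",np.hstack([cv2.resize(S,(400,352),interpolation=cv2.INTER_CUBIC),cv2.resize(T,(400,352),interpolation=cv2.INTER_CUBIC)]))
p,_=grab("top"); save("g1.png",p,(250,150,330,210),6)
E
```

```text
[ 563.00825848 -109.42847398  285.7451138 ] [-175.98973875    0.51631946  -12.71640134] [ 0.65887619 -0.33750351 -1.06694686]
top box c [517.  279.2] mean [517.1 279.5] sizes [ 9.5 24.3] yaw -30.1 pca -26.1
top box c [516.8 279.3] mean [516.8 279.7] sizes [ 6.9 18.8] yaw -31.2 pca -27.7
top box c [516.7 279.4] mean [516.4 279.8] sizes [ 4.7 15.4] yaw -30.5 pca -27.8
none
none
top box c [525.6 286.9] mean [525.6 286.5] sizes [165.9 223.4] yaw -88.4 pca -90.0
top box c [523.8 274.5] mean [526.2 264.5] sizes [101.4 132.3] yaw -26.8 pca -17.6
```

View pics/g1.png

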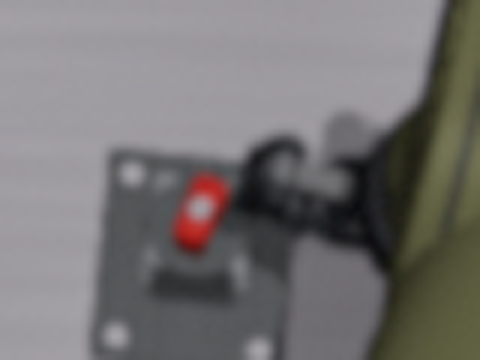

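The crop shows the key at about (202,210) and the gripper off to its right at about (300,185). So the arm isn't over the key, although the previous call had brought it there. I'll check the joints.

```bash
python3 - <<'E'
from h import *
np.set_printoptions(precision=2,suppress=True)
o=ctrl.get_obs();[print(k,v) for k,v in o.items()]
E
```

```text
time 2.65
joints [-12.74  20.42  -2.69  67.38   4.01 179.99]
dq [-0.25 -0.07  0.29  0.01 -0.03  0.06]
effort [ -0.08 -45.59  25.12   0.09   0.26  -0.  ]
tool_pos [ 563.12 -109.59  285.97]
eef_rot [-175.99    0.49  -12.73]
force [ 0.16 -0.02 -0.32]
moment [-0.09  0.01  0.01]
grasp_force 0.0
width 0.9990624162885119
```

Request:
send_rows(
  moves=[
    {"x":0,"y":0,"z":0,"turn":0},
    {"x":0,"y":0,"z":0,"turn":0},
    {"x":0,"y":0,"z":0,"turn":0},
    {"x":0,"y":0,"z":0,"turn":0},
    {"x":0,"y":0,"z":0,"turn":0},
    {"x":0,"y":0,"z":0,"turn":0},
    {"x":0,"y":0,"z":0,"turn":0},
    {"x":0,"y":0,"z":0,"turn":0},
    {"x":0,"y":0,"z":0,"turn":0},
    {"x":0,"y":0,"z":0,"turn":0},
  ],
)

```text
time: 3.48
tool_pos: [562.8, -110.6, 285.8]
eef_rot: [-176.0, 0.5, -12.8]
force: [-0.5, -0.2, -0.4]
width: 1.001
grasp_force: 0.0
```

```bash
python3 - <<'E'
from h import *
np.set_printoptions(precision=2,suppress=True)
o=ctrl.get_obs();[print(k,v) for k,v in o.items()]
E
```

```text
time 3.4833
joints [-12.85  20.42  -2.71  67.37   4.01 179.98]
dq [ 0.03  0.04  0.03  0.01 -0.04  0.09]
effort [ -0.   -45.86  25.31   0.08   0.26  -0.  ]
tool_pos [ 562.84 -110.61  285.81]
eef_rot [-175.99    0.5   -12.83]
force [-0.51 -0.23 -0.4 ]
moment [-0.08 -0.02 -0.02]
grasp_force 0.0
width 1.0010666464702433
```

Joint 6 ran into its 180° limit: yaw = j1 + 180 − j6, so I need the other half-turn grasp at yaw about +159.5. I'll turn back that way and check whether the 4° tilt goes away.

Request:
send_rows(
  moves=[
    {"x":0,"y":0,"z":-0.05,"turn":-0.24},
    {"x":0,"y":0,"z":-0.05,"turn":-0.24},
    {"x":0,"y":0,"z":-0.05,"turn":-0.24},
    {"x":0,"y":0,"z":0,"turn":-0.24},
    {"x":0,"y":0,"z":0,"turn":-0.24},
    {"x":0,"y":0,"z":0,"turn":-0.24},
    {"x":0,"y":0,"z":0,"turn":-0.24},
    {"x":0,"y":0,"z":0,"turn":-0.24},
    {"x":0,"y":0,"z":0,"turn":0},
    {"x":0,"y":0,"z":0,"turn":0},
  ],
)

```text
time: 4.32
tool_pos: [562.7, -111.9, 303.7]
eef_rot: [-177.3, -3.0, 41.9]
force: [1.1, -1.0, 1.0]
width: 1.001
grasp_force: 0.0
```

The command keeps the tilt, so I'll undo it with the mirror case: overshoot gently at the opposite joint‑6 limit, in free air.

Request:
send_rows(
  moves=[
    {"x":0,"y":0,"z":0,"turn":-0.25},
    {"x":0,"y":0,"z":0,"turn":-0.25},
    {"x":0,"y":0,"z":0,"turn":-0.25},
    {"x":0,"y":0,"z":0,"turn":-0.25},
    {"x":0,"y":0,"z":0,"turn":-0.25},
    {"x":0,"y":0,"z":0,"turn":-0.25},
    {"x":0,"y":0,"z":0,"turn":-0.25},
    {"x":0,"y":0,"z":0,"turn":-0.25},
    {"x":0,"y":0,"z":0,"turn":-0.25},
    {"x":0,"y":0,"z":0,"turn":-0.25},
  ],
)

```text
time: 5.15
tool_pos: [562.7, -111.8, 303.8]
eef_rot: [178.0, -3.5, 114.0]
force: [0.5, -0.2, 0.2]
width: 1.001
grasp_force: 0.0
```

Request:
send_rows(
  moves=[
    {"x":0,"y":0,"z":0,"turn":-0.25},
    {"x":0,"y":0,"z":0,"turn":-0.25},
    {"x":0,"y":0,"z":0,"turn":-0.25},
    {"x":0,"y":0,"z":0,"turn":-0.25},
    {"x":0,"y":0,"z":0,"turn":-0.25},
    {"x":0,"y":0,"z":0,"turn":-0.25},
    {"x":0,"y":0,"z":0,"turn":-0.25},
    {"x":0,"y":0,"z":0,"turn":-0.25},
    {"x":0,"y":0,"z":0,"turn":-0.25},
    {"x":0,"y":0,"z":0,"turn":-0.25},
  ],
)

```text
time: 5.98
tool_pos: [562.7, -111.8, 303.8]
eef_rot: [176.0, 0.8, -174.4]
force: [-0.6, 0.3, -0.3]
width: 1.003
grasp_force: 0.0
```

Request:
send_rows(
  moves=[
    {"x":0,"y":0,"z":0,"turn":-0.25},
    {"x":0,"y":0,"z":0,"turn":-0.25},
    {"x":0,"y":0,"z":0,"turn":-0.25},
    {"x":0,"y":0,"z":0,"turn":-0.25},
    {"x":0,"y":0,"z":0,"turn":-0.25},
    {"x":0,"y":0,"z":0,"turn":-0.25},
    {"x":0,"y":0,"z":0,"turn":-0.25},
    {"x":0,"y":0,"z":0,"turn":-0.25},
    {"x":0,"y":0,"z":0,"turn":-0.25},
    {"x":0,"y":0,"z":0,"turn":-0.25},
  ],
)

```text
time: 6.82
tool_pos: [562.7, -111.8, 303.8]
eef_rot: [179.5, 4.0, -102.8]
force: [0.2, -0.4, 0.0]
width: 1.001
grasp_force: 0.0
```

Request:
send_rows(
  moves=[
    {"x":0,"y":0,"z":0,"turn":-0.25},
    {"x":0,"y":0,"z":0,"turn":-0.25},
    {"x":0,"y":0,"z":0,"turn":-0.25},
    {"x":0,"y":0,"z":0,"turn":-0.25},
    {"x":0,"y":0,"z":0,"turn":-0.25},
    {"x":0,"y":0,"z":0,"turn":-0.25},
    {"x":0,"y":0,"z":0,"turn":-0.25},
    {"x":0,"y":0,"z":0,"turn":-0.25},
    {"x":0,"y":0,"z":0,"turn":-0.25},
    {"x":0,"y":0,"z":0,"turn":-0.25},
  ],
)

```text
time: 7.65
tool_pos: [562.7, -111.8, 303.8]
eef_rot: [-176.4, 1.7, -31.1]
force: [-0.1, -0.1, -0.7]
width: 1.0
grasp_force: 0.0
```

```bash
cat > st.py <<'E'
from h import *
np.set_printoptions(precision=2,suppress=True)
o=ctrl.get_obs();[print(k,o[k]) for k in("time","joints","tool_pos","eef_rot","force","moment")]
E
python3 st.py
```

```text
time 7.65
joints [ -12.97   20.03   -0.6    69.88    4.   -161.81]
tool_pos [ 562.73 -111.84  303.75]
eef_rot [-176.35    1.73  -31.13]
force [-0.12 -0.1  -0.69]
moment [-0.03  0.01  0.03]
```

Request:
send_rows(
  moves=[
    {"x":0,"y":0,"z":0,"turn":-0.25},
    {"x":0,"y":0,"z":0,"turn":-0.25},
    {"x":0,"y":0,"z":0,"turn":-0.25},
    {"x":0,"y":0,"z":0,"turn":-0.25},
    {"x":0,"y":0,"z":0,"turn":0},
    {"x":0,"y":0,"z":0,"turn":0},
    {"x":0,"y":0,"z":0,"turn":0},
    {"x":0,"y":0,"z":0,"turn":0},
    {"x":0,"y":0,"z":0,"turn":0},
    {"x":0,"y":0,"z":0,"turn":0},
  ],
)

```text
time: 8.48
tool_pos: [569.6, -63.4, 303.8]
eef_rot: [-178.3, -0.1, -7.2]
force: [-0.5, 0.2, 0.5]
width: 0.999
grasp_force: 0.0
```

```bash
python3 st.py
```

```text
time 8.4833
joints [  -7.1    19.61   -1.15   69.17    1.74 -179.92]
tool_pos [569.62 -63.38 303.85]
eef_rot [-178.26   -0.07   -7.18]
force [-0.48  0.2   0.5 ]
moment [-0.03 -0.01  0.02]
```

Request:
send_rows(
  moves=[
    {"x":0,"y":0,"z":0,"turn":-0.14},
    {"x":0,"y":0,"z":0,"turn":-0.14},
    {"x":0,"y":0,"z":0,"turn":0},
    {"x":0,"y":0,"z":0,"turn":0},
    {"x":0,"y":0,"z":0,"turn":0},
    {"x":0,"y":0,"z":0,"turn":0},
    {"x":0,"y":0,"z":0,"turn":0},
    {"x":0,"y":0,"z":0,"turn":0},
    {"x":0,"y":0,"z":0,"turn":0},
    {"x":0,"y":0,"z":0,"turn":0},
  ],
)

```text
time: 9.32
tool_pos: [572.0, -24.2, 303.9]
eef_rot: [180.0, -0.2, -2.5]
force: [0.1, 1.0, -0.2]
width: 1.002
grasp_force: 0.0
```

```bash
python3 st.py
```

```text
time 9.3167
joints [  -2.4    19.44   -1.36   68.96   -0.04 -179.94]
tool_pos [572.02 -24.15 303.93]
eef_rot [179.96  -0.23  -2.46]
force [ 0.09  1.03 -0.15]
moment [0.01 0.02 0.04]
```

Level again. Now turn to the grasp yaw.

Request:
send_rows(
  moves=[
    {"x":0,"y":0,"z":0,"turn":0.23},
    {"x":0,"y":0,"z":0,"turn":0.23},
    {"x":0,"y":0,"z":0,"turn":0.23},
    {"x":0,"y":0,"z":0,"turn":0.23},
    {"x":0,"y":0,"z":0,"turn":0.23},
    {"x":0,"y":0,"z":0,"turn":0.23},
    {"x":0,"y":0,"z":0,"turn":0.23},
    {"x":0,"y":0,"z":0,"turn":0.23},
    {"x":0,"y":0,"z":0,"turn":0.23},
    {"x":0,"y":0,"z":0,"turn":0.23},
  ],
)

```text
time: 10.15
tool_pos: [572.0, -23.9, 303.9]
eef_rot: [-179.8, -0.1, -68.6]
force: [-0.1, 0.5, -1.0]
width: 1.002
grasp_force: 0.0
```

Request:
send_rows(
  moves=[
    {"x":0,"y":0,"z":0,"turn":0.23},
    {"x":0,"y":0,"z":0,"turn":0.23},
    {"x":0,"y":0,"z":0,"turn":0.23},
    {"x":0,"y":0,"z":0,"turn":0.23},
    {"x":0,"y":0,"z":0,"turn":0.23},
    {"x":0,"y":0,"z":0,"turn":0.23},
    {"x":0,"y":0,"z":0,"turn":0.23},
    {"x":0,"y":0,"z":0,"turn":0.23},
    {"x":0,"y":0,"z":0,"turn":0.23},
    {"x":0,"y":0,"z":0,"turn":0.23},
  ],
)

```text
time: 10.98
tool_pos: [572.0, -23.9, 303.9]
eef_rot: [-179.8, 0.1, -134.5]
force: [-0.8, -0.4, -0.6]
width: 0.998
grasp_force: 0.0
```

Request:
send_rows(
  moves=[
    {"x":0,"y":0,"z":0,"turn":0.23},
    {"x":0,"y":0,"z":0,"turn":0.23},
    {"x":0,"y":0,"z":0,"turn":0.23},
    {"x":0,"y":0,"z":0,"turn":0.23},
    {"x":0,"y":0,"z":0,"turn":0.23},
    {"x":0,"y":0,"z":0,"turn":0.23},
    {"x":0,"y":0,"z":0,"turn":0.23},
    {"x":0,"y":0,"z":0,"turn":0.23},
    {"x":-0.02,"y":0.01,"z":0.05,"turn":0.23},
    {"x":-0.02,"y":0.01,"z":0.05,"turn":0.24},
  ],
)

```text
time: 11.82
tool_pos: [577.5, -22.4, 292.3]
eef_rot: [179.9, 0.3, 159.3]
force: [0.3, -0.4, -1.2]
width: 1.0
grasp_force: 0.0
```

Request:
send_rows(
  moves=[
    {"x":0,"y":-0.01,"z":0.05,"turn":0},
    {"x":0,"y":0,"z":0.08,"turn":0},
    {"x":0,"y":0,"z":0.08,"turn":0},
    {"x":0,"y":0,"z":0.08,"turn":0},
    {"x":0,"y":0,"z":0.08,"turn":0},
    {"x":0,"y":0,"z":0.06,"turn":0},
    {"x":0,"y":0,"z":0.04,"turn":0},
    {"x":0,"y":0,"z":0,"turn":0},
    {"x":0,"y":0,"z":0,"turn":0},
    {"x":0,"y":0,"z":0,"turn":0},
  ],
)

```text
time: 12.65
tool_pos: [577.4, -23.5, 236.0]
eef_rot: [180.0, 0.3, 159.6]
force: [0.3, -1.0, -0.4]
width: 1.005
grasp_force: 0.0
```

```bash
python3 st.py; python3 - <<'E'
from h import *
p,_=grab("top");q,_=grab("side"); save("g2.png",np.hstack([cv2.resize(p[150:210,250:316],None,fx=6,fy=6,interpolation=2),cv2.resize(q[170:230,250:316],None,fx=6,fy=6,interpolation=2)]))
E
```

```text
time 12.65
joints [-2.31 21.88 -8.03 59.8  -0.04 18.06]
tool_pos [577.38 -23.53 235.96]
eef_rot [179.95   0.28 159.63]
force [ 0.28 -1.   -0.43]
moment [-0.01 -0.02  0.01]
```

View pics/g2.png

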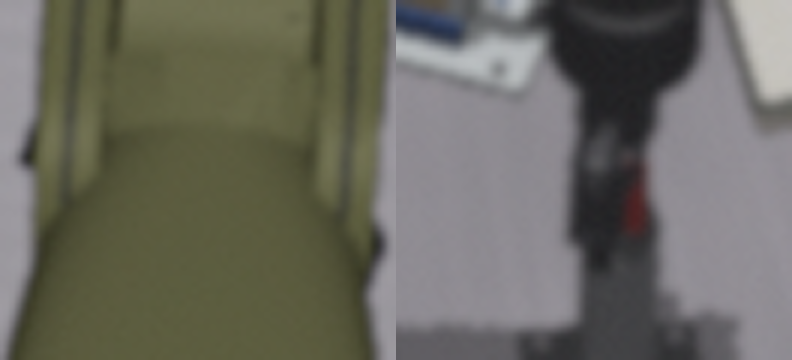

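The top view is hidden by the arm. The side view shows the finger at about (600,200) in front of the red handle at about (635,200). Close the gripper.

Request:
send_rows(
  hand=1,
  squeeze=50,
  moves=[
    {"x":0,"y":0,"z":0,"turn":0},
    {"x":0,"y":0,"z":0,"turn":0},
    {"x":0,"y":0,"z":0,"turn":0},
    {"x":0,"y":0,"z":0,"turn":0},
    {"x":0,"y":0,"z":0,"turn":0},
    {"x":0,"y":0,"z":0,"turn":0},
    {"x":0,"y":0,"z":0,"turn":0},
    {"x":0,"y":0,"z":0,"turn":0},
    {"x":0,"y":0,"z":0,"turn":0},
    {"x":0,"y":0,"z":0,"turn":0},
  ],
)

```text
time: 13.58
tool_pos: [577.1, -23.5, 235.6]
eef_rot: [180.0, 0.2, 159.6]
force: [-0.6, 0.1, 0.6]
width: 0.161
grasp_force: 51.2
```

```bash
python3 st.py
```

```text
time 13.5833
joints [-2.31 21.89 -8.07 59.8  -0.04 18.06]
tool_pos [577.05 -23.47 235.62]
eef_rot [179.96   0.24 159.62]
force [-0.57  0.09  0.6 ]
moment [ 0.05  0.08 -0.01]
```

Request:
send_rows(
  moves=[
    {"x":0,"y":0,"z":-0.03,"turn":0},
    {"x":0,"y":0,"z":-0.1,"turn":0},
    {"x":0,"y":0,"z":-0.15,"turn":0},
    {"x":0,"y":0,"z":-0.17,"turn":0},
    {"x":0,"y":0,"z":-0.17,"turn":0},
    {"x":0,"y":0,"z":-0.17,"turn":0},
    {"x":0,"y":0,"z":-0.17,"turn":0},
    {"x":0,"y":0,"z":-0.15,"turn":0},
    {"x":0,"y":0,"z":-0.12,"turn":0},
    {"x":0,"y":0,"z":-0.05,"turn":0},
  ],
)

```text
time: 14.42
tool_pos: [576.9, -23.5, 391.4]
eef_rot: [179.9, 0.4, 159.6]
force: [0.2, 0.3, -1.0]
width: 0.152
grasp_force: 51.1
```

```bash
python3 st.py
```

```text
time 14.4167
joints [-2.31 18.94 10.82 81.46 -0.05 18.08]
tool_pos [576.93 -23.46 391.44]
eef_rot [179.92   0.41 159.61]
force [ 0.16  0.34 -1.01]
moment [0.04 0.03 0.01]
```

Request:
send_rows(
  moves=[
    {"x":0.05,"y":0.08,"z":0,"turn":0},
    {"x":0.11,"y":0.18,"z":0,"turn":0},
    {"x":0.15,"y":0.245,"z":0,"turn":0},
    {"x":0.17,"y":0.277,"z":0,"turn":0},
    {"x":0.17,"y":0.277,"z":0,"turn":0},
    {"x":0.17,"y":0.277,"z":0,"turn":0},
    {"x":0.17,"y":0.277,"z":0,"turn":0},
    {"x":0.15,"y":0.245,"z":0,"turn":0},
    {"x":0.12,"y":0.195,"z":0,"turn":0},
    {"x":0.087,"y":0.136,"z":0,"turn":0},
  ],
)

```text
time: 15.25
tool_pos: [514.5, 282.4, 386.8]
eef_rot: [-180.0, 0.1, 159.8]
force: [0.8, -0.7, -1.4]
width: 0.156
grasp_force: 51.1
```

Request:
send_rows(
  moves=[
    {"x":0,"y":0,"z":0,"turn":0.115},
    {"x":0,"y":0,"z":0,"turn":0.115},
    {"x":0,"y":0,"z":0,"turn":0},
    {"x":0,"y":0,"z":0,"turn":0},
    {"x":0,"y":0,"z":0,"turn":0},
    {"x":0,"y":0,"z":0,"turn":0},
    {"x":0,"y":0,"z":0,"turn":0},
    {"x":0,"y":0,"z":0,"turn":0},
    {"x":0,"y":0,"z":0,"turn":0},
    {"x":0,"y":0,"z":0,"turn":0},
  ],
)

```text
time: 16.08
tool_pos: [516.5, 279.0, 388.7]
eef_rot: [179.9, 0.2, 153.0]
force: [-0.2, 0.5, -1.2]
width: 0.161
grasp_force: 51.1
```

```bash
python3 st.py; cat > keyv.py <<'E'
from ov import *
# predicted key outline from the tool pose, over the side picture
import sys
o=ctrl.get_obs(); T=o["tool_pos"]; w=o["eef_rot"][2]
p,_=grab("side"); print(T,w)
g=T[2]-55.6
it=[((255,0,0),rect(T,w,28,14,g+24)),((255,0,0),rect(T,w,44,44,g-30)),((255,255,0),[[*T[:2],g-80],[*T[:2],g-152]]),((0,255,0),rect(T,w,20,6,g-152)),((0,255,255),rect(T,w,20,6,g-166)),((255,0,255),rect((517.5,277.5),-27,44,44,150)),((255,0,255),rect((517.5,277.5),-27,60,60,150)),((0,0,255),rect((517,279),-27,23,9,54))]
mosaic(sys.argv[1],it,[("side",(230,90,50,75))],8)
E
python3 keyv.py k1.png
```

```text
time 16.0833
joints [28.44 20.13 12.18 81.86 -0.16 55.42]
tool_pos [516.47 278.98 388.69]
eef_rot [179.93   0.24 153.02]
force [-0.24  0.48 -1.21]
moment [0.01 0.   0.04]
[516.46800868 278.9824127  388.68850722] 153.01883535391656
```

View pics/k1.png

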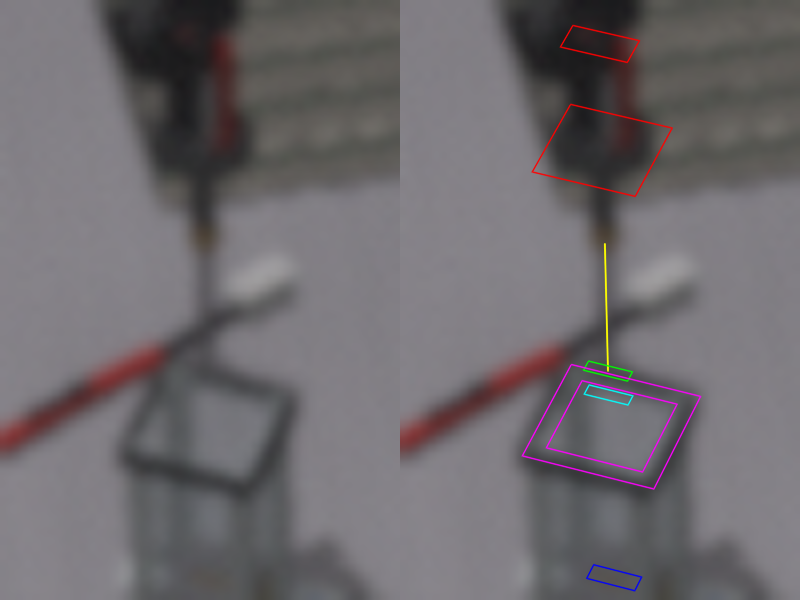

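The side overlay fits. The predicted rod axis (605→608) falls on the real rod (about 604), the predicted rim matches the real one to about 1 mm, and the brown slot at raw (213,575) lies on the blue prediction. I'll estimate the rod length from the depth of that same frame.

```bash
python3 - <<'E'
from h import *
np.set_printoptions(precision=1,suppress=True,linewidth=150)
d=np.load("side.npz")["d"]; P=cloud("side",d)
r=np.hypot(P[...,0]-516.5,P[...,1]-279)
m=(r<16)&(P[...,2]>140)&(P[...,2]<320)
v,u=np.nonzero(m)
for a in sorted(set(v)):
    s=v==a; print(a,u[s].min(),u[s].max(),np.sort(P[a,u[s],2])[[0,-1]],end=" | ")
print()
print(P[128:142,256,:2].T, P[128:142,256,2])
E
```

```text
105 259 259 [309.8 309.8] | 106 259 259 [307.6 307.6] | 107 250 259 [308.3 318.8] | 108 251 259 [306.1 316.8] | 109 252 256 [304.9 312.2] | 113 254 256 [286. 290.] | 114 254 256 [277.6 281.4] | 115 254 256 [275.2 281. ] | 116 254 256 [271.5 275.6] | 117 254 256 [267.1 273.5] | 118 253 256 [260.1 266. ] | 119 253 256 [256.8 266.5] | 120 253 256 [256.6 262.3] | 121 254 255 [254.1 255.5] | 122 254 255 [241.1 249.1] | 123 254 255 [240.3 243.4] | 124 254 255 [238.8 243.8] | 125 254 255 [227.9 239.7] | 126 254 255 [228.1 230.2] | 127 255 255 [225.5 225.5] | 128 255 255 [216. 216.] | 129 255 255 [213.7 213.7] | 130 255 255 [211.2 211.2] | 131 255 255 [206.5 206.5] | 132 255 255 [201.4 201.4] | 133 255 255 [194.5 194.5] | 134 255 255 [193.1 193.1] | 135 253 256 [184.6 194. ] | 136 253 258 [182.  190.7] | 137 255 257 [177.1 186.5] | 140 257 257 [148.6 148.6] | 
[[542.6 541.2 541.1 540.3 540.4 540.1 538.1 518.2 517.3 517.2 520.3 520.5 520.1 520.5]
 [507.  495.1 494.6 488.  489.7 487.7 469.6 277.9 270.4 270.3 301.1 303.2 300.4 304.9]] [  5.9  11.7   6.9   7.8   0.8  -2.6   9.3 186.  188.5 184.  149.8 142.9 140.9 131.6]
```

Depth puts the crossbar underside near z 181–184 at the moment, so the rod is near its short end (about 152–155 mm below the grip). I expect top-plate contact around TCP 262–265 and floor contact around 246–249. Descending to just above.

Request:
send_rows(
  moves=[
    {"x":0,"y":0.004,"z":0.03,"turn":0},
    {"x":0,"y":0,"z":0.09,"turn":0},
    {"x":0,"y":0,"z":0.14,"turn":0},
    {"x":0,"y":0,"z":0.16,"turn":0},
    {"x":0,"y":0,"z":0.16,"turn":0},
    {"x":0,"y":0,"z":0.14,"turn":0},
    {"x":0,"y":0,"z":0.12,"turn":0},
    {"x":0,"y":0,"z":0.08,"turn":0},
    {"x":0,"y":0,"z":0.04,"turn":0},
    {"x":0,"y":0,"z":0.01,"turn":0},
  ],
)

```text
time: 16.97
tool_pos: [516.7, 279.3, 271.3]
eef_rot: [-180.0, 0.2, 153.0]
force: [0.4, 0.6, -1.1]
width: 0.158
grasp_force: 51.1
```

Request:
send_rows(
  moves=[
    {"x":0,"y":0,"z":0.005,"turn":0},
    {"x":0,"y":0,"z":0.005,"turn":0},
    {"x":0,"y":0,"z":0.005,"turn":0},
    {"x":0,"y":0,"z":0.005,"turn":0},
    {"x":0,"y":0,"z":0.005,"turn":0},
    {"x":0,"y":0,"z":0.005,"turn":0},
    {"x":0,"y":0,"z":0,"turn":0},
    {"x":0,"y":0,"z":0,"turn":0},
    {"x":0,"y":0,"z":0,"turn":0},
    {"x":0,"y":0,"z":0,"turn":0},
  ],
)

```text
time: 17.8
tool_pos: [517.1, 279.5, 268.6]
eef_rot: [179.9, 0.2, 153.0]
force: [-0.2, 0.3, -0.9]
width: 0.158
grasp_force: 51.1
```

Request:
send_rows(
  moves=[
    {"x":0,"y":0,"z":0.005,"turn":0},
    {"x":0,"y":0,"z":0.005,"turn":0},
    {"x":0,"y":0,"z":0.005,"turn":0},
    {"x":0,"y":0,"z":0.003,"turn":0},
    {"x":0,"y":0,"z":0,"turn":0},
    {"x":0,"y":0,"z":0,"turn":0},
    {"x":0,"y":0,"z":0,"turn":0},
    {"x":0,"y":0,"z":0,"turn":0},
    {"x":0,"y":0,"z":0,"turn":0},
    {"x":0,"y":0,"z":0,"turn":0},
  ],
)

```text
time: 18.63
tool_pos: [517.1, 279.5, 266.5]
eef_rot: [179.9, 0.2, 153.0]
force: [0.9, -0.5, -1.8]
width: 0.159
grasp_force: 51.1
```

```bash
python3 st.py
```

```text
time 18.6333
joints [28.45 21.91 -3.26 64.65 -0.16 55.42]
tool_pos [517.12 279.46 266.48]
eef_rot [179.94   0.23 153.03]
force [ 0.95 -0.52 -1.76]
moment [ 0.04 -0.03  0.03]
```

Request:
send_rows(
  moves=[
    {"x":0,"y":0,"z":0.005,"turn":0},
    {"x":0,"y":0,"z":0.005,"turn":0},
    {"x":0,"y":0,"z":0.005,"turn":0},
    {"x":0,"y":0,"z":0,"turn":0},
    {"x":0,"y":0,"z":0,"turn":0},
    {"x":0,"y":0,"z":0,"turn":0},
    {"x":0,"y":0,"z":0,"turn":0},
    {"x":0,"y":0,"z":0,"turn":0},
    {"x":0,"y":0,"z":0,"turn":0},
    {"x":0,"y":0,"z":0,"turn":0},
  ],
)

```text
time: 19.47
tool_pos: [517.1, 279.5, 264.7]
eef_rot: [179.9, 0.2, 153.0]
force: [-0.5, 0.1, -1.2]
width: 0.156
grasp_force: 51.1
```

```bash
python3 st.py
```

```text
time 19.4667
joints [28.45 21.96 -3.46 64.4  -0.16 55.42]
tool_pos [517.11 279.46 264.65]
eef_rot [179.94   0.23 153.03]
force [-0.47  0.13 -1.2 ]
moment [-0.01 -0.01  0.01]
```

Request:
send_rows(
  moves=[
    {"x":0,"y":0,"z":0.004,"turn":0},
    {"x":0,"y":0,"z":0.004,"turn":0},
    {"x":0,"y":0,"z":0.004,"turn":0},
    {"x":0,"y":0,"z":0.004,"turn":0},
    {"x":0,"y":0,"z":0,"turn":0},
    {"x":0,"y":0,"z":0,"turn":0},
    {"x":0,"y":0,"z":0,"turn":0},
    {"x":0,"y":0,"z":0,"turn":0},
    {"x":0,"y":0,"z":0,"turn":0},
    {"x":0,"y":0,"z":0,"turn":0},
  ],
)

```text
time: 20.3
tool_pos: [517.1, 279.5, 262.7]
eef_rot: [179.9, 0.2, 153.0]
force: [0.4, -0.9, -0.6]
width: 0.161
grasp_force: 51.1
```

Request:
send_rows(
  moves=[
    {"x":0,"y":0,"z":0.004,"turn":0},
    {"x":0,"y":0,"z":0.004,"turn":0},
    {"x":0,"y":0,"z":0.004,"turn":0},
    {"x":0,"y":0,"z":0.004,"turn":0},
    {"x":0,"y":0,"z":0,"turn":0},
    {"x":0,"y":0,"z":0,"turn":0},
    {"x":0,"y":0,"z":0,"turn":0},
    {"x":0,"y":0,"z":0,"turn":0},
    {"x":0,"y":0,"z":0,"turn":0},
    {"x":0,"y":0,"z":0,"turn":0},
  ],
)

```text
time: 21.13
tool_pos: [517.1, 279.5, 260.8]
eef_rot: [179.9, 0.2, 153.0]
force: [0.1, -0.3, -1.5]
width: 0.157
grasp_force: 51.1
```

Request:
send_rows(
  moves=[
    {"x":0,"y":0,"z":0.004,"turn":0},
    {"x":0,"y":0,"z":0.004,"turn":0},
    {"x":0,"y":0,"z":0.004,"turn":0},
    {"x":0,"y":0,"z":0.004,"turn":0},
    {"x":0,"y":0,"z":0,"turn":0},
    {"x":0,"y":0,"z":0,"turn":0},
    {"x":0,"y":0,"z":0,"turn":0},
    {"x":0,"y":0,"z":0,"turn":0},
    {"x":0,"y":0,"z":0,"turn":0},
    {"x":0,"y":0,"z":0,"turn":0},
  ],
)

```text
time: 21.97
tool_pos: [517.2, 279.5, 258.9]
eef_rot: [179.9, 0.2, 153.0]
force: [0.6, -0.4, -2.2]
width: 0.159
grasp_force: 51.1
```

Request:
send_rows(
  moves=[
    {"x":0,"y":0,"z":0.005,"turn":0},
    {"x":0,"y":0,"z":0.005,"turn":0},
    {"x":0,"y":0,"z":0.005,"turn":0},
    {"x":0,"y":0,"z":0.005,"turn":0},
    {"x":0,"y":0,"z":0.005,"turn":0},
    {"x":0,"y":0,"z":0,"turn":0},
    {"x":0,"y":0,"z":0,"turn":0},
    {"x":0,"y":0,"z":0,"turn":0},
    {"x":0,"y":0,"z":0,"turn":0},
    {"x":0,"y":0,"z":0,"turn":0},
  ],
)

```text
time: 22.8
tool_pos: [517.2, 279.5, 255.9]
eef_rot: [179.9, 0.2, 153.0]
force: [-0.3, 0.7, -1.0]
width: 0.159
grasp_force: 51.1
```

```bash
python3 st.py
```

```text
time 22.8
joints [28.45 22.22 -4.38 63.21 -0.16 55.42]
tool_pos [517.17 279.45 255.93]
eef_rot [179.94   0.23 153.03]
force [-0.31  0.73 -1.04]
moment [-0.04  0.01 -0.03]
```

Request:
send_rows(
  moves=[
    {"x":0,"y":0,"z":0.005,"turn":0},
    {"x":0,"y":0,"z":0.005,"turn":0},
    {"x":0,"y":0,"z":0.005,"turn":0},
    {"x":0,"y":0,"z":0.005,"turn":0},
    {"x":0,"y":0,"z":0.005,"turn":0},
    {"x":0,"y":0,"z":0,"turn":0},
    {"x":0,"y":0,"z":0,"turn":0},
    {"x":0,"y":0,"z":0,"turn":0},
    {"x":0,"y":0,"z":0,"turn":0},
    {"x":0,"y":0,"z":0,"turn":0},
  ],
)

```text
time: 23.63
tool_pos: [517.2, 279.5, 252.9]
eef_rot: [179.9, 0.2, 153.0]
force: [0.8, 0.7, -1.7]
width: 0.161
grasp_force: 51.1
```

Request:
send_rows(
  moves=[
    {"x":0,"y":0,"z":0.004,"turn":0},
    {"x":0,"y":0,"z":0.004,"turn":0},
    {"x":0,"y":0,"z":0.004,"turn":0},
    {"x":0,"y":0,"z":0.004,"turn":0},
    {"x":0,"y":0,"z":0,"turn":0},
    {"x":0,"y":0,"z":0,"turn":0},
    {"x":0,"y":0,"z":0,"turn":0},
    {"x":0,"y":0,"z":0,"turn":0},
    {"x":0,"y":0,"z":0,"turn":0},
    {"x":0,"y":0,"z":0,"turn":0},
  ],
)

```text
time: 24.47
tool_pos: [517.2, 279.5, 251.0]
eef_rot: [179.9, 0.2, 153.0]
force: [0.3, -0.7, -1.0]
width: 0.157
grasp_force: 51.1
```

Request:
send_rows(
  moves=[
    {"x":0,"y":0,"z":0.004,"turn":0},
    {"x":0,"y":0,"z":0.004,"turn":0},
    {"x":0,"y":0,"z":0.003,"turn":0},
    {"x":0,"y":0,"z":0,"turn":0},
    {"x":0,"y":0,"z":0,"turn":0},
    {"x":0,"y":0,"z":0,"turn":0},
    {"x":0,"y":0,"z":0,"turn":0},
    {"x":0,"y":0,"z":0,"turn":0},
    {"x":0,"y":0,"z":0,"turn":0},
    {"x":0,"y":0,"z":0,"turn":0},
  ],
)

```text
time: 25.3
tool_pos: [517.2, 279.5, 249.7]
eef_rot: [179.9, 0.2, 153.0]
force: [-0.0, 0.1, -1.3]
width: 0.158
grasp_force: 51.1
```

Request:
send_rows(
  moves=[
    {"x":0,"y":0,"z":0.004,"turn":0},
    {"x":0,"y":0,"z":0.004,"turn":0},
    {"x":0,"y":0,"z":0.003,"turn":0},
    {"x":0,"y":0,"z":0,"turn":0},
    {"x":0,"y":0,"z":0,"turn":0},
    {"x":0,"y":0,"z":0,"turn":0},
    {"x":0,"y":0,"z":0,"turn":0},
    {"x":0,"y":0,"z":0,"turn":0},
    {"x":0,"y":0,"z":0,"turn":0},
    {"x":0,"y":0,"z":0,"turn":0},
  ],
)

```text
time: 26.13
tool_pos: [517.3, 279.5, 248.7]
eef_rot: [179.9, 0.3, 153.0]
force: [-0.9, -1.7, 5.0]
width: 0.157
grasp_force: 51.9
```

Floor contact: the force rises by about 6 N at TCP 248.7, which gives a rod length of about 155 mm and agrees with the camera. Back off about 1 mm and make the quarter turn.

Request:
send_rows(
  moves=[
    {"x":0,"y":0,"z":-0.006,"turn":0},
    {"x":0,"y":0,"z":-0.005,"turn":0},
    {"x":0,"y":0,"z":0,"turn":-0.1},
    {"x":0,"y":0,"z":0,"turn":-0.2},
    {"x":0,"y":0,"z":0,"turn":-0.2},
    {"x":0,"y":0,"z":0,"turn":0},
    {"x":0,"y":0,"z":0,"turn":0},
    {"x":0,"y":0,"z":0,"turn":0},
    {"x":0,"y":0,"z":0,"turn":0},
    {"x":0,"y":0,"z":0,"turn":0},
  ],
)

```text
time: 26.97
tool_pos: [517.1, 279.4, 249.5]
eef_rot: [-180.0, 0.2, 167.3]
force: [0.5, -1.0, -1.8]
width: 0.156
grasp_force: 51.1
```

```bash
python3 st.py
```

```text
time 26.9667
joints [28.45 22.43 -5.04 62.36 -0.16 41.15]
tool_pos [517.14 279.42 249.52]
eef_rot [-179.99    0.23  167.3 ]
force [ 0.52 -1.04 -1.82]
moment [ 0.01  0.   -0.04]
```

Turning freely with no torque; complete the quarter turn.

Request:
send_rows(
  moves=[
    {"x":0,"y":0,"z":0,"turn":-0.24},
    {"x":0,"y":0,"z":0,"turn":-0.24},
    {"x":0,"y":0,"z":0,"turn":-0.24},
    {"x":0,"y":0,"z":0,"turn":-0.24},
    {"x":0,"y":0,"z":0,"turn":-0.24},
    {"x":0,"y":0,"z":0,"turn":-0.24},
    {"x":0,"y":0,"z":0,"turn":-0.24},
    {"x":0,"y":0,"z":0,"turn":-0.24},
    {"x":0,"y":0,"z":0,"turn":-0.24},
    {"x":0,"y":0,"z":0,"turn":-0.24},
  ],
)

```text
time: 27.8
tool_pos: [517.2, 279.4, 249.7]
eef_rot: [-179.8, 0.1, -123.6]
force: [0.5, -0.2, -2.2]
width: 0.159
grasp_force: 51.1
```

Request:
send_rows(
  moves=[
    {"x":0,"y":0,"z":0,"turn":-0.24},
    {"x":0,"y":0,"z":0,"turn":0},
    {"x":0,"y":0,"z":-0.005,"turn":0},
    {"x":0,"y":0,"z":-0.005,"turn":0},
    {"x":0,"y":0,"z":-0.005,"turn":0},
    {"x":0,"y":0,"z":-0.005,"turn":0},
    {"x":0,"y":0,"z":-0.01,"turn":0},
    {"x":0,"y":0,"z":-0.01,"turn":0},
    {"x":0,"y":0,"z":0,"turn":0},
    {"x":0,"y":0,"z":0,"turn":0},
  ],
)

```text
time: 28.63
tool_pos: [517.2, 279.5, 254.5]
eef_rot: [-179.8, 0.1, -117.0]
force: [0.1, -0.5, -4.3]
width: 0.157
grasp_force: 50.8
```

```bash
python3 st.py
```

```text
time 28.6333
joints [ 28.45  22.27  -4.53  63.01  -0.15 -34.52]
tool_pos [517.18 279.49 254.49]
eef_rot [-179.77    0.06 -117.03]
force [ 0.09 -0.48 -4.32]
moment [-0.    0.02 -0.02]
```

The weight hangs on the key (about 3 N gained), so draw it out.

Request:
send_rows(
  moves=[
    {"x":0,"y":0,"z":-0.04,"turn":0},
    {"x":0,"y":0,"z":-0.09,"turn":0},
    {"x":0,"y":0,"z":-0.13,"turn":0},
    {"x":0,"y":0,"z":-0.16,"turn":0},
    {"x":0,"y":0,"z":-0.18,"turn":0},
    {"x":0,"y":0,"z":-0.18,"turn":0},
    {"x":0,"y":0,"z":-0.16,"turn":0},
    {"x":0,"y":0,"z":-0.13,"turn":0},
    {"x":0,"y":0,"z":-0.09,"turn":0},
    {"x":0,"y":0,"z":-0.05,"turn":0},
  ],
)

```text
time: 29.47
tool_pos: [516.9, 279.8, 401.9]
eef_rot: [-179.7, 0.2, -117.0]
force: [-0.6, -0.9, -3.9]
width: 0.158
grasp_force: 50.8
```

```bash
python3 st.py
```

```text
time 29.4667
joints [ 28.49  20.14  14.14  83.63  -0.15 -34.49]
tool_pos [516.88 279.79 401.9 ]
eef_rot [-179.67    0.21 -117.02]
force [-0.59 -0.89 -3.94]
moment [-0.02 -0.   -0.01]
```

Request:
send_rows(
  moves=[
    {"x":0.02,"y":-0.011,"z":0,"turn":0},
    {"x":0.045,"y":-0.025,"z":0,"turn":0},
    {"x":0.07,"y":-0.038,"z":0,"turn":0},
    {"x":0.095,"y":-0.052,"z":0,"turn":0},
    {"x":0.12,"y":-0.066,"z":0,"turn":0},
    {"x":0.145,"y":-0.079,"z":0,"turn":0},
    {"x":0.165,"y":-0.09,"z":0,"turn":0},
    {"x":0.18,"y":-0.098,"z":0,"turn":0},
    {"x":0.19,"y":-0.104,"z":0,"turn":0},
    {"x":0.19,"y":-0.104,"z":0,"turn":0},
  ],
)

```text
time: 30.3
tool_pos: [520.5, 110.4, 399.1]
eef_rot: [-179.8, -0.0, -117.0]
force: [0.8, -1.3, -4.3]
width: 0.156
grasp_force: 50.8
```

Request:
send_rows(
  moves=[
    {"x":0.19,"y":-0.104,"z":0,"turn":0},
    {"x":0.19,"y":-0.104,"z":0,"turn":0},
    {"x":0.19,"y":-0.104,"z":0,"turn":0},
    {"x":0.19,"y":-0.104,"z":0,"turn":0},
    {"x":0.19,"y":-0.104,"z":0,"turn":0},
    {"x":0.19,"y":-0.104,"z":0,"turn":0},
    {"x":0.19,"y":-0.104,"z":0,"turn":0},
    {"x":0.19,"y":-0.104,"z":0,"turn":0},
    {"x":0.19,"y":-0.104,"z":0,"turn":0},
    {"x":0.19,"y":-0.104,"z":0,"turn":0},
  ],
)

```text
time: 31.13
tool_pos: [527.5, -149.3, 399.4]
eef_rot: [-179.9, 0.0, -117.1]
force: [-0.2, 0.4, -3.4]
width: 0.16
grasp_force: 50.8
```

Request:
send_rows(
  moves=[
    {"x":0.19,"y":-0.104,"z":0,"turn":0},
    {"x":0.18,"y":-0.098,"z":0,"turn":0},
    {"x":0.165,"y":-0.09,"z":0,"turn":0},
    {"x":0.145,"y":-0.079,"z":0,"turn":0},
    {"x":0.12,"y":-0.066,"z":0,"turn":0},
    {"x":0.095,"y":-0.052,"z":0,"turn":0},
    {"x":0.07,"y":-0.038,"z":0,"turn":0},
    {"x":0.066,"y":-0.036,"z":0,"turn":0},
    {"x":0.045,"y":-0.025,"z":0,"turn":0},
    {"x":0.02,"y":-0.011,"z":0,"turn":0},
  ],
)

```text
time: 31.97
tool_pos: [533.2, -297.5, 400.1]
eef_rot: [-179.8, 0.1, -117.0]
force: [-0.7, 0.3, -3.8]
width: 0.157
grasp_force: 50.7
```

```bash
python3 st.py; cat > padv.py <<'E'
from ov import *
import sys
o=ctrl.get_obs(); T=o["tool_pos"]; w=o["eef_rot"][2]
b=T[2]-234.9
for n in("side","top"): grab(n)
c=(534,-297)
it=[((255,0,0),rect(T,-27,40,40,b+38)),((255,255,0),rect(T,-27,40,40,b)),((255,0,255),rect(c,-12.2,120,120,9)),((0,255,0),rect(c,-12.2,40,40,6))]
u=proj("side",[[*T[:2],b+30]])[0].astype(int)
mosaic(sys.argv[1],it,[("side",(u[0]-25,u[1]-35,50,75))],8)
P=cloud("side",np.load("side.npz")["d"]); r=np.hypot(P[...,0]-T[0],P[...,1]-T[1])
m=(r<32)&(P[...,2]>b-15)&(P[...,2]<b+50); Q=P[m]; print("cloud",len(Q),np.percentile(Q,[2,50,98],0))
tp=Q[abs(Q[:,2]-(b+38))<4]; print("topface",len(tp),tp.mean(0))
E
python3 padv.py p1.png
```

```text
time 31.9667
joints [-29.18  22.77  17.89  84.91   0.06 -92.15]
tool_pos [ 533.18 -297.47  400.06]
eef_rot [-179.78    0.05 -117.04]
force [-0.68  0.34 -3.84]
moment [ 0.    0.04 -0.05]
cloud 298 [[ 507.75898328 -324.39945043  168.74674046]
 [ 530.33489978 -307.97922825  201.19430564]
 [ 555.42468617 -279.89287193  208.46542387]]
topface 160 [ 531.94369521 -300.51488682  203.58053063]
```

View pics/p1.png

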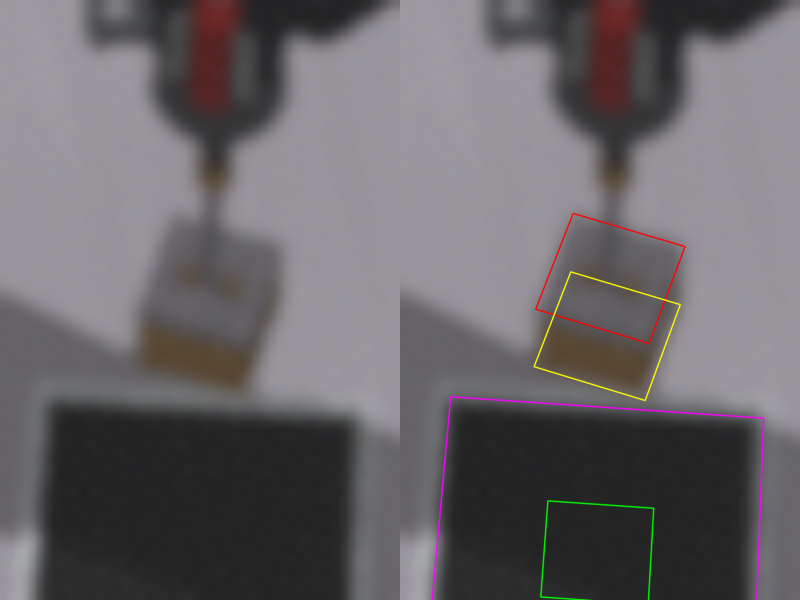

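The weight hangs level and centred on the rod, with the slot's brown ends at (190,272) and (232,288) either side of the rod. The pad below matches its predicted outline. Lower it.

Request:
send_rows(
  moves=[
    {"x":0,"y":0,"z":0.04,"turn":0},
    {"x":0,"y":0,"z":0.09,"turn":0},
    {"x":0,"y":0,"z":0.14,"turn":0},
    {"x":0,"y":0,"z":0.17,"turn":0},
    {"x":0,"y":0,"z":0.19,"turn":0},
    {"x":0,"y":0,"z":0.19,"turn":0},
    {"x":0,"y":0,"z":0.17,"turn":0},
    {"x":0,"y":0,"z":0.13,"turn":0},
    {"x":0,"y":0,"z":0.08,"turn":0},
    {"x":0,"y":0,"z":0.04,"turn":0},
  ],
)

```text
time: 32.9
tool_pos: [533.2, -295.8, 249.7]
eef_rot: [-179.9, 0.1, -117.0]
force: [-1.2, 0.3, -4.2]
width: 0.157
grasp_force: 50.7
```

Request:
send_rows(
  moves=[
    {"x":0,"y":0,"z":0.01,"turn":0},
    {"x":0,"y":0,"z":0.01,"turn":0},
    {"x":0,"y":0,"z":0.01,"turn":0},
    {"x":0,"y":0,"z":0,"turn":0},
    {"x":0,"y":0,"z":0,"turn":0},
    {"x":0,"y":0,"z":0,"turn":0},
    {"x":0,"y":0,"z":0,"turn":0},
    {"x":0,"y":0,"z":0,"turn":0},
    {"x":0,"y":0,"z":0,"turn":0},
    {"x":0,"y":0,"z":0,"turn":0},
  ],
)

```text
time: 33.73
tool_pos: [533.9, -297.0, 247.9]
eef_rot: [-179.8, 0.1, -117.0]
force: [0.2, 0.2, -3.9]
width: 0.161
grasp_force: 50.7
```

Request:
send_rows(
  moves=[
    {"x":0,"y":0,"z":0.008,"turn":0},
    {"x":0,"y":0,"z":0.008,"turn":0},
    {"x":0,"y":0,"z":0.008,"turn":0},
    {"x":0,"y":0,"z":0.008,"turn":0},
    {"x":0,"y":0,"z":0.008,"turn":0},
    {"x":0,"y":0,"z":0.004,"turn":0},
    {"x":0,"y":0,"z":0,"turn":0},
    {"x":0,"y":0,"z":0,"turn":0},
    {"x":0,"y":0,"z":0,"turn":0},
    {"x":0,"y":0,"z":0,"turn":0},
  ],
)

```text
time: 34.57
tool_pos: [534.0, -297.0, 242.7]
eef_rot: [-179.8, 0.1, -117.0]
force: [-0.7, -0.3, -4.9]
width: 0.161
grasp_force: 50.7
```

```bash
python3 st.py
```

```text
time 34.5667
joints [-29.11  24.84  -2.22  62.7    0.06 -92.09]
tool_pos [ 533.97 -297.    242.67]
eef_rot [-179.76    0.06 -117.02]
force [-0.65 -0.27 -4.88]
moment [-0.02 -0.02 -0.03]
```

Request:
send_rows(
  moves=[
    {"x":0,"y":0,"z":0.004,"turn":0},
    {"x":0,"y":0,"z":0.004,"turn":0},
    {"x":0,"y":0,"z":0.004,"turn":0},
    {"x":0,"y":0,"z":0.003,"turn":0},
    {"x":0,"y":0,"z":0,"turn":0},
    {"x":0,"y":0,"z":0,"turn":0},
    {"x":0,"y":0,"z":0,"turn":0},
    {"x":0,"y":0,"z":0,"turn":0},
    {"x":0,"y":0,"z":0,"turn":0},
    {"x":0,"y":0,"z":0,"turn":0},
  ],
)

```text
time: 35.4
tool_pos: [533.9, -297.0, 240.8]
eef_rot: [-179.8, 0.1, -117.0]
force: [-0.5, 0.3, -2.7]
width: 0.158
grasp_force: 50.8
```

Request:
send_rows(
  moves=[
    {"x":0,"y":0,"z":0.004,"turn":0},
    {"x":0,"y":0,"z":0.004,"turn":0},
    {"x":0,"y":0,"z":0,"turn":0},
    {"x":0,"y":0,"z":0,"turn":0},
    {"x":0,"y":0,"z":0,"turn":0},
    {"x":0,"y":0,"z":0,"turn":0},
    {"x":0,"y":0,"z":0,"turn":0},
    {"x":0,"y":0,"z":0,"turn":0},
    {"x":0,"y":0,"z":0,"turn":0},
    {"x":0,"y":0,"z":0,"turn":0},
  ],
)

```text
time: 36.23
tool_pos: [533.9, -297.0, 239.8]
eef_rot: [-179.8, 0.1, -117.0]
force: [0.9, 0.5, -0.1]
width: 0.158
grasp_force: 51.0
```

```bash
python3 st.py
```

```text
time 36.2333
joints [-29.11  24.93  -2.5   62.33   0.07 -92.09]
tool_pos [ 533.92 -296.98  239.81]
eef_rot [-179.77    0.06 -117.02]
force [ 0.93  0.46 -0.14]
moment [-0.02 -0.    0.02]
```

Weight is down. Before turning back, I compute the slot yaw from the current side frame.

```bash
cat > sl.py <<'E'
from ax import *
T=ctrl.get_obs()["tool_pos"]
u=proj("side",[[*T[:2],206]])[0].astype(int)  # old frame p1, weight top z 203
o=u*0+(proj("side",[[*T[:2],195]])[0].astype(int)-[25,35])
f=lambda x,y:at_z("side",(x+.5)/8-.5+o[0],(y+.5)/8-.5+o[1],203)
def yaw(a,b): d=f(*b)-f(*a); return round(float(np.degrees(np.arctan2(d[1],d[0]))),1),round(float(np.linalg.norm(d[:2])),1)
print("hand: slot",yaw((190,272),(232,288)),"far edge",yaw((175,215),(282,245)),"near",yaw((140,310),(250,335)))
p,_=grab("side")
c=proj("side",[[*T[:2],44]])[0].astype(int); print("top centre px",c)
for t in(15,25): ax("side",c[0]-6,c[1]-5,12,10,44,lambda a:(a[...,0]-a[...,2]>t))
ax("side",c[0]-12,c[1]-9,24,26,25,lambda a:(a[...,0]-a[...,2]>20))
m=cv2.resize(p[c[1]-25:c[1]+25,c[0]-33:c[0]+33],None,fx=12,fy=12,interpolation=2)
for col,X in [((255,0,0),rect(T,-27,40,40,44)),((255,255,0),rect(T,-27,23,9,44)),((0,255,0),rect(T,-22,40,40,44))]:
    q=(proj("side",X)-[c[0]-33,c[1]-25]+.5)*12
    for k in q: cv2.circle(m,tuple(int(e) for e in k),3,col,-1)
save("w1.png",m)
E
python3 sl.py
```

```text
hand: slot (-31.8, 15.4) far edge (-26.0, 38.1) near (-22.5, 37.9)
top centre px [285 304]
side box c [ 527.  -294.4] mean [ 527.1 -294.5] sizes [2.3 1. ] yaw 57.4 pca 67.3
none
side box c [ 525.5 -291.7] mean [ 525.1 -315.4] sizes [76.1 40. ] yaw 88.9 pca -47.6
```

View pics/w1.png

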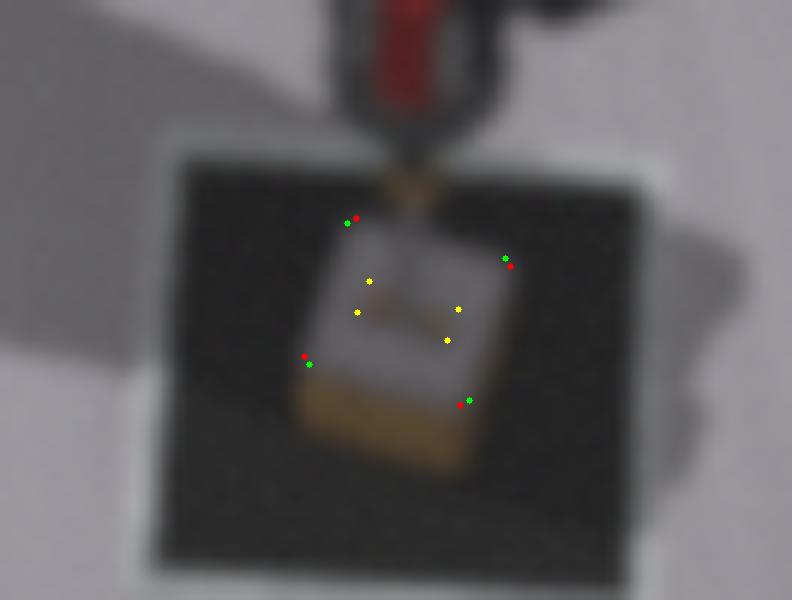

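The weight stands in the middle of the pad. Its top corners are about (350,215), (515,258), (470,415) and (300,375), so yaw is about -27°, and its slot is at (370–435, 300–320). Turn the key back a quarter.

Request:
send_rows(
  moves=[
    {"x":0,"y":0,"z":-0.002,"turn":0},
    {"x":0,"y":0,"z":0,"turn":0.1},
    {"x":0,"y":0,"z":0,"turn":0.2},
    {"x":0,"y":0,"z":0,"turn":0.24},
    {"x":0,"y":0,"z":0,"turn":0.24},
    {"x":0,"y":0,"z":0,"turn":0.24},
    {"x":0,"y":0,"z":0,"turn":0.24},
    {"x":0,"y":0,"z":0,"turn":0.24},
    {"x":0,"y":0,"z":0,"turn":0.24},
    {"x":0,"y":0,"z":0,"turn":0.24},
  ],
)

```text
time: 37.12
tool_pos: [533.9, -297.0, 240.0]
eef_rot: [-179.9, 0.2, -174.1]
force: [0.2, -0.1, -1.6]
width: 0.157
grasp_force: 51.1
```

Request:
send_rows(
  moves=[
    {"x":0,"y":0,"z":0,"turn":0.24},
    {"x":0,"y":0,"z":0,"turn":0.24},
    {"x":0,"y":0,"z":0,"turn":0.24},
    {"x":0,"y":0,"z":0,"turn":0.24},
    {"x":0,"y":0,"z":0,"turn":0.2},
    {"x":0,"y":0,"z":0,"turn":0},
    {"x":0,"y":0,"z":0,"turn":0},
    {"x":0,"y":0,"z":0,"turn":0},
    {"x":0,"y":0,"z":0,"turn":0},
    {"x":0,"y":0,"z":0,"turn":0},
  ],
)

```text
time: 37.95
tool_pos: [533.9, -297.0, 240.1]
eef_rot: [179.9, 0.2, 153.1]
force: [-0.4, 0.1, -1.6]
width: 0.157
grasp_force: 51.1
```

```bash
python3 st.py
```

```text
time 37.95
joints [-29.11  24.93  -2.48  62.36   0.07  -2.19]
tool_pos [ 533.92 -297.    240.05]
eef_rot [179.94   0.23 153.08]
force [-0.38  0.12 -1.59]
moment [-0.03  0.   -0.02]
```

Request:
send_rows(
  moves=[
    {"x":0,"y":0,"z":-0.006,"turn":0},
    {"x":0,"y":0,"z":-0.006,"turn":0},
    {"x":0,"y":0,"z":-0.006,"turn":0},
    {"x":0,"y":0,"z":-0.006,"turn":0},
    {"x":0,"y":0,"z":0,"turn":0},
    {"x":0,"y":0,"z":0,"turn":0},
    {"x":0,"y":0,"z":0,"turn":0},
    {"x":0,"y":0,"z":0,"turn":0},
    {"x":0,"y":0,"z":0,"turn":0},
    {"x":0,"y":0,"z":0,"turn":0},
  ],
)

```text
time: 38.78
tool_pos: [533.9, -297.0, 242.9]
eef_rot: [179.9, 0.2, 153.0]
force: [0.7, 0.4, -1.0]
width: 0.158
grasp_force: 51.1
```

```bash
python3 st.py
```

```text
time 38.7833
joints [-29.11  24.83  -2.19  62.75   0.06  -2.14]
tool_pos [ 533.88 -296.96  242.89]
eef_rot [179.94   0.23 153.03]
force [ 0.68  0.4  -1.01]
moment [ 0.05  0.02 -0.04]
```

Request:
send_rows(
  moves=[
    {"x":0,"y":0,"z":-0.015,"turn":0},
    {"x":0,"y":0,"z":-0.015,"turn":0},
    {"x":0,"y":0,"z":-0.015,"turn":0},
    {"x":0,"y":0,"z":-0.015,"turn":0},
    {"x":0,"y":0,"z":-0.015,"turn":0},
    {"x":0,"y":0,"z":-0.015,"turn":0},
    {"x":0,"y":0,"z":-0.015,"turn":0},
    {"x":0,"y":0,"z":-0.015,"turn":0},
    {"x":0,"y":0,"z":0,"turn":0},
    {"x":0,"y":0,"z":0,"turn":0},
  ],
)

```text
time: 39.62
tool_pos: [533.9, -297.0, 257.5]
eef_rot: [179.9, 0.2, 153.0]
force: [0.3, -0.8, -1.5]
width: 0.158
grasp_force: 51.1
```

```bash
python3 st.py; python3 - <<'E'
from ax import *
p,_=grab("side"); P=cloud("side",np.load("side.npz")["d"])
r=np.hypot(P[...,0]-534,P[...,1]+297); m=(r<27)&(abs(P[...,2]-44)<5); print(m.sum(),P[m].mean(0))
E
```

```text
time 39.6167
joints [-29.11  24.39  -0.68  64.68   0.07  -2.14]
tool_pos [ 533.92 -296.99  257.49]
eef_rot [179.94   0.25 153.03]
force [ 0.29 -0.85 -1.48]
moment [ 0.06  0.03 -0.02]
129 [ 532.40628282 -300.81709853   44.32791421]
```

The key is out, its bar at z≈47, and the weight top is still at 44. Lift and carry the key back to the stand.

Request:
send_rows(
  moves=[
    {"x":0,"y":0,"z":-0.03,"turn":0},
    {"x":0,"y":0,"z":-0.08,"turn":0},
    {"x":0,"y":0,"z":-0.13,"turn":0},
    {"x":0,"y":0,"z":-0.16,"turn":0},
    {"x":0,"y":0,"z":-0.17,"turn":0},
    {"x":0,"y":0,"z":-0.17,"turn":0},
    {"x":0,"y":0,"z":-0.15,"turn":0},
    {"x":0,"y":0,"z":-0.12,"turn":0},
    {"x":0,"y":0,"z":-0.07,"turn":0},
    {"x":0,"y":0,"z":-0.03,"turn":0},
  ],
)

```text
time: 40.5
tool_pos: [533.7, -297.1, 392.8]
eef_rot: [179.9, 0.4, 153.0]
force: [0.3, 1.2, -2.0]
width: 0.158
grasp_force: 51.1
```

Request:
send_rows(
  moves=[
    {"x":0.023,"y":0.07,"z":0,"turn":0},
    {"x":0.052,"y":0.16,"z":0,"turn":0},
    {"x":0.078,"y":0.24,"z":0,"turn":0},
    {"x":0.094,"y":0.29,"z":0,"turn":0},
    {"x":0.098,"y":0.3,"z":0,"turn":0},
    {"x":0.097,"y":0.3,"z":0,"turn":0},
    {"x":0.094,"y":0.29,"z":0,"turn":0},
    {"x":0.085,"y":0.26,"z":0,"turn":0},
    {"x":0.058,"y":0.18,"z":0,"turn":0},
    {"x":0.034,"y":0.104,"z":0,"turn":0},
  ],
)

```text
time: 41.33
tool_pos: [576.0, -20.0, 389.2]
eef_rot: [179.9, 0.1, 153.2]
force: [0.8, -0.6, -1.1]
width: 0.155
grasp_force: 51.1
```

Request:
send_rows(
  moves=[
    {"x":0,"y":0,"z":0,"turn":-0.12},
    {"x":0,"y":0,"z":0,"turn":-0.11},
    {"x":0,"y":0,"z":0,"turn":0},
    {"x":0,"y":0,"z":0,"turn":0},
    {"x":0,"y":0,"z":0,"turn":0},
    {"x":0,"y":0,"z":0,"turn":0},
    {"x":0,"y":0,"z":0,"turn":0},
    {"x":0,"y":0,"z":0,"turn":0},
    {"x":0,"y":0,"z":0,"turn":0},
    {"x":0,"y":0,"z":0,"turn":0},
  ],
)

```text
time: 42.17
tool_pos: [576.5, -23.5, 390.5]
eef_rot: [180.0, 0.2, 159.6]
force: [0.7, -0.2, -1.1]
width: 0.161
grasp_force: 51.1
```

```bash
python3 st.py
```

```text
time 42.1667
joints [-2.32 19.02 10.79 81.53 -0.04 18.08]
tool_pos [576.46 -23.51 390.48]
eef_rot [179.97   0.24 159.6 ]
force [ 0.72 -0.16 -1.1 ]
moment [-0.01  0.05 -0.  ]
```

Request:
send_rows(
  moves=[
    {"x":0,"y":0,"z":0.04,"turn":0},
    {"x":0,"y":0,"z":0.1,"turn":0},
    {"x":0,"y":0,"z":0.15,"turn":0},
    {"x":0,"y":0,"z":0.17,"turn":0},
    {"x":0,"y":0,"z":0.18,"turn":0},
    {"x":0,"y":0,"z":0.18,"turn":0},
    {"x":0,"y":0,"z":0.17,"turn":0},
    {"x":0,"y":0,"z":0.13,"turn":0},
    {"x":0,"y":0,"z":0.08,"turn":0},
    {"x":0,"y":0,"z":0.03,"turn":0},
  ],
)

```text
time: 43.0
tool_pos: [576.0, -23.5, 240.8]
eef_rot: [-180.0, 0.1, 159.6]
force: [-0.7, 0.2, -0.5]
width: 0.159
grasp_force: 51.2
```

Request:
send_rows(
  moves=[
    {"x":0,"y":0,"z":0.005,"turn":0},
    {"x":0,"y":0,"z":0.005,"turn":0},
    {"x":0,"y":0,"z":0.005,"turn":0},
    {"x":0,"y":0,"z":0,"turn":0},
    {"x":0,"y":0,"z":0,"turn":0},
    {"x":0,"y":0,"z":0,"turn":0},
    {"x":0,"y":0,"z":0,"turn":0},
    {"x":0,"y":0,"z":0,"turn":0},
    {"x":0,"y":0,"z":0,"turn":0},
    {"x":0,"y":0,"z":0,"turn":0},
  ],
)

```text
time: 43.83
tool_pos: [577.1, -23.5, 241.1]
eef_rot: [180.0, 0.2, 159.6]
force: [0.1, 0.3, -1.3]
width: 0.152
grasp_force: 51.2
```

Request:
send_rows(
  moves=[
    {"x":0,"y":0,"z":0.009,"turn":0},
    {"x":0,"y":0,"z":0.009,"turn":0},
    {"x":0,"y":0,"z":0.009,"turn":0},
    {"x":0,"y":0,"z":0.009,"turn":0},
    {"x":0,"y":0,"z":0,"turn":0},
    {"x":0,"y":0,"z":0,"turn":0},
    {"x":0,"y":0,"z":0,"turn":0},
    {"x":0,"y":0,"z":0,"turn":0},
    {"x":0,"y":0,"z":0,"turn":0},
    {"x":0,"y":0,"z":0,"turn":0},
  ],
)

```text
time: 44.67
tool_pos: [577.1, -23.5, 236.8]
eef_rot: [180.0, 0.2, 159.6]
force: [-0.5, 0.1, -1.4]
width: 0.16
grasp_force: 51.2
```

Request:
send_rows(
  moves=[
    {"x":0,"y":0,"z":0.004,"turn":0},
    {"x":0,"y":0,"z":0.003,"turn":0},
    {"x":0,"y":0,"z":0.002,"turn":0},
    {"x":0,"y":0,"z":0,"turn":0},
    {"x":0,"y":0,"z":0,"turn":0},
    {"x":0,"y":0,"z":0,"turn":0},
    {"x":0,"y":0,"z":0,"turn":0},
    {"x":0,"y":0,"z":0,"turn":0},
    {"x":0,"y":0,"z":0,"turn":0},
    {"x":0,"y":0,"z":0,"turn":0},
  ],
)

```text
time: 45.5
tool_pos: [577.1, -23.5, 235.6]
eef_rot: [180.0, 0.2, 159.6]
force: [-0.4, 0.5, -1.3]
width: 0.154
grasp_force: 51.3
```

```bash
python3 st.py
```

```text
time 45.5
joints [-2.31 21.89 -8.06 59.81 -0.04 18.07]
tool_pos [577.1  -23.5  235.65]
eef_rot [179.97   0.24 159.62]
force [-0.36  0.51 -1.27]
moment [ 0.   -0.04 -0.04]
```

Request:
send_rows(
  moves=[
    {"x":0,"y":0,"z":0.003,"turn":0},
    {"x":0,"y":0,"z":0,"turn":0},
    {"x":0,"y":0,"z":0,"turn":0},
    {"x":0,"y":0,"z":0,"turn":0},
    {"x":0,"y":0,"z":0,"turn":0},
    {"x":0,"y":0,"z":0,"turn":0},
    {"x":0,"y":0,"z":0,"turn":0},
    {"x":0,"y":0,"z":0,"turn":0},
    {"x":0,"y":0,"z":0,"turn":0},
    {"x":0,"y":0,"z":0,"turn":0},
  ],
)

```text
time: 46.33
tool_pos: [577.1, -23.5, 235.6]
eef_rot: [180.0, 0.2, 159.6]
force: [-1.7, 0.1, 4.8]
width: 0.161
grasp_force: 52.1
```

```bash
python3 st.py
```

```text
time 46.3333
joints [-2.31 21.89 -8.08 59.78 -0.04 18.06]
tool_pos [577.09 -23.5  235.56]
eef_rot [179.96   0.25 159.62]
force [-1.7   0.1   4.83]
moment [-0.02  0.45 -0.02]
```

The collar now rests on the rim. Ease off, open, rise, and step clear.

Request:
send_rows(
  hand=0,
  moves=[
    {"x":0,"y":0,"z":-0.001,"turn":0},
    {"x":0,"y":0,"z":0,"turn":0},
    {"x":0,"y":0,"z":0,"turn":0},
    {"x":0,"y":0,"z":0,"turn":0},
    {"x":0,"y":0,"z":0,"turn":0},
    {"x":0,"y":0,"z":0,"turn":0},
    {"x":0,"y":0,"z":0,"turn":0},
    {"x":0,"y":0,"z":0,"turn":0},
    {"x":0,"y":0,"z":0,"turn":0},
    {"x":0,"y":0,"z":0,"turn":0},
  ],
)

```text
time: 47.17
tool_pos: [577.1, -23.5, 235.4]
eef_rot: [180.0, 0.2, 159.6]
force: [0.2, -0.2, -0.2]
width: 1.001
grasp_force: 0.0
```

```bash
python3 st.py|head -5; python3 -c "
from h import *;print(ctrl.get_obs()['width'])"
```

```text
time 47.1667
joints [-2.31 21.9  -8.08 59.78 -0.04 18.07]
tool_pos [577.11 -23.52 235.41]
eef_rot [179.97   0.24 159.62]
force [ 0.19 -0.23 -0.25]
1.0006667868056447
```

Request:
send_rows(
  moves=[
    {"x":0,"y":0,"z":-0.03,"turn":0},
    {"x":0,"y":0,"z":-0.06,"turn":0},
    {"x":0,"y":0,"z":-0.08,"turn":0},
    {"x":0,"y":0,"z":-0.1,"turn":0},
    {"x":0,"y":0,"z":-0.1,"turn":0},
    {"x":0,"y":0,"z":-0.1,"turn":0},
    {"x":0,"y":0,"z":-0.1,"turn":0},
    {"x":0,"y":0,"z":-0.08,"turn":0},
    {"x":0,"y":0,"z":-0.05,"turn":0},
    {"x":0,"y":0,"z":-0.02,"turn":0},
  ],
)

```text
time: 48.0
tool_pos: [577.3, -23.5, 323.5]
eef_rot: [179.9, 0.4, 159.6]
force: [-0.5, -0.5, -0.4]
width: 1.0
grasp_force: 0.0
```

Request:
send_rows(
  moves=[
    {"x":0.07,"y":-0.026,"z":0,"turn":0},
    {"x":0.14,"y":-0.052,"z":0,"turn":0},
    {"x":0.17,"y":-0.063,"z":0,"turn":0},
    {"x":0.17,"y":-0.063,"z":0,"turn":0},
    {"x":0.17,"y":-0.063,"z":0,"turn":0},
    {"x":0.17,"y":-0.063,"z":0,"turn":0},
    {"x":0.17,"y":-0.063,"z":0,"turn":0},
    {"x":0.14,"y":-0.052,"z":0,"turn":0},
    {"x":0.1,"y":-0.037,"z":0,"turn":0},
    {"x":0.05,"y":-0.018,"z":0,"turn":0},
  ],
)

```text
time: 48.83
tool_pos: [401.4, -23.2, 320.6]
eef_rot: [-180.0, 0.1, 159.6]
force: [0.4, -0.2, -0.3]
width: 1.001
grasp_force: 0.0
```

```bash
python3 - <<'E'
from h import *
p,_=grab("side"); q,_=grab("top"); save("end.png",np.hstack([cv2.resize(p[110:390,200:340],None,fx=2.1,fy=2.1,interpolation=2),cv2.resize(q[150:270,130:410][:, :],(500,588)[:1]+(214,),interpolation=2) if 0 else cv2.resize(p[170:350,255:325],(229,588),interpolation=2)]))
E
```

```text
(no output)
```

View pics/end.png

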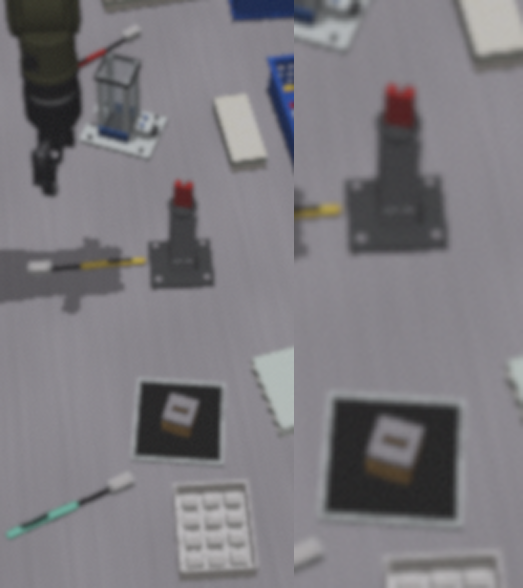

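The key hangs in its stand (183,195), the weight stands upright in the middle of the pad (180,412), the magazine is empty at (118,95), and everything else is in place.

```bash
python3 -c "
from bench import ctrl
print(ctrl.finish_job())"
```

```text
the job is handed in; nothing more can be done
None
```

The job is handed in, at about 49 of the 72 s: the weight stands upright in the middle of the parking pad, the key hangs back in its stand, and the other items look undisturbed in the final picture.

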